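# Fetch the connector jar from under the hutch shelf and pack the radio go-box

## Task

The amber jar of connectors has slid to the back under the low glass shelf: take the reacher from its mat, slide its jaws around the jar, squeeze its trigger so that the jaws grip the jar, and draw it out still gripped until it stands clear of the shelf; do not touch the jar with the gripper while it is under the shelf. Set the reacher back on its mat as it was, standing on its feet and pointing the same way, and pack the jar and all the spares standing at the far side of the counter (battery packs, tin, coil, as many as there are) side by side in the open wooden box, each upright on its floor. Leave the fan, the candy dish, the radio head unit and the coaster where they are.

Things in the scene. Friction and masses are not known exactly. Their poses are not given: they have to be found in the camera images.
- riser: Low shelf: clear glass top on oak sides and back, 270 (x) x 200 (y) mm, fixed. Origin on the counter under its centre. Open only on its own +y side; the space under the glass is 100 mm high, 246 mm wide (x from -123 to +123 mm) and runs from y = -90 mm (back panel) to y = +100 mm (front edge). Glass top at 110 mm, side panels 12 mm thick. The radio head unit stands on the glass at the back
- mat: Thin grey felt mat, 330 (x) x 130 (y) x 3 mm, fixed; origin under its centre. The reacher lies on it, pointing along the mat's +x
- mat_mark (a point): Point on the mat's upper face, 70 mm from its centre towards -x, above which the reacher's grip belongs
- reacher: Black and grey reacher about 310 mm long, 84 mm high, 0.33 kg, standing on its own feet. Origin midway under its handle, at the soles. +x points along the tool towards the jaws, z up. The tail reaches 73 mm behind the origin; rear foot 50 mm wide. Its balance point lies within 20 mm of the origin along x
- reacher_grip (a point): Where to hold the reacher: middle of its handle, 60 mm above the soles, axes as the reacher's. At each side (+y and -y) is a grey upright trigger paddle, 60 mm long (x +-30 mm), 24 to 84 mm above the soles; outer faces 54 mm apart, 36 mm when squeezed home. The two are linked and move equally; pinch them between the fingers from above
- reacher_jaws (a point): Point midway between the jaw pads, 200 mm ahead (+x) of reacher_grip and 30 mm above the soles. The pads are 56 mm long (x), 30 mm high, tops 45 mm and bottoms 15 mm above the soles; open gap there 84 mm (105 mm over the outside of the tips, which reach 28 mm beyond this point), closing to about 44 mm. The fork between the jaws begins 48 mm behind this point
- trigger (a joint): Travel of each trigger paddle: 0 = released, jaws open; 0.009 m = squeezed home, jaws closed; about 0.0068 when the jaws hold the jar. Spring-return: the paddles stay out up to a grip of 7 N (which still carries the reacher) and are home at 12 N with empty jaws; 25 N holds the jar well
- jaw_l: Left (+y) jaw of the reacher, origin at its hinge
- jaw_r: Right (-y) jaw of the reacher, origin at its hinge
- gobox: Open plywood box, fixed, 272 (x) x 76 (y) x 40 mm high; walls and floor 5 mm, inside 262 x 66 mm. Origin under its centre, long side along its x. All spares fit in one row along x, with some 18 mm to spare when all five are there; their tops stand well above the rim
- jar_mid (a point): Centre (half-way up) of the amber glass jar with steel lid: diameter 54, height 78 mm, standing, 0.16 kg; at first under the low shelf
- pack_l_mid (a point): Centre of the large black battery pack, standing: 46 (x) x 56 (y) x 88 mm high; may be absent
- pack_s_mid (a point): Centre of the small grey battery pack, standing: 46 (x) x 40 (y) x 92 mm high; may be absent
- tin_mid (a point): Centre of the aluminium tin, standing: diameter 50, height 82 mm; may be absent
- coil_mid (a point): Centre of the white coil former with copper turns, standing: diameter 44, height 90 mm; may be absent
- fan: The fan: leave alone. Silver desk fan 250 mm tall on a round base of 130 mm, origin under its base
- dish: The candy dish: leave alone. Smoked glass with knob lid, diameter 116, height 90 mm, origin under its base
- head_unit: The radio head unit: leave alone. Black box 150 x 35 x 55 mm on the glass shelf, origin under its base
- coaster: The coaster: leave alone. Wooden square 95 x 95 x 9 mm, origin under its centre
- jar: The jar again; origin under its base
Things that resemble listed ones, but are neither listed nor needed, are in the scene too. What is shaped like the part that bears coil_mid but blue or yellow is not meant. What is shaped like the part that bears tin_mid but purple or red is not meant.

How it is judged:
By the outcome, as a careful person would: the job done as asked, in the order asked, and still so for the second after the job is handed in, with the robot touching nothing.
Of pack_l, pack_s, tin, coil only 2 to 4 are there at a start; the rules pass over those that are not, and their reading is None.
At some moment in a run one of reacher may be knocked a few centimetres aside while the robot is not near it.
It also fails if it takes over 210 s, if anything falls off the work surface, if the arm or the gripper's body presses on something with over 40 N, if the wrist force passes 120 N, or if a joint passes its speed limit or range.

## Robot

A 6-joint arm with a two-finger parallel gripper is mounted at the origin on the work surface. World frame = base frame: x ahead of the robot, y to its left, z up, the work surface at z = 0. Lengths are in m, angles in degrees, forces in N, time in s.
With the tool pointing down it reaches from about 0.4 to 0.825 m from the base axis. Payload 7 kg.
Tool frame: the origin (TCP) lies at the very end of the fingers, on their centre line; the grasp point (between the pads) lies 19 mm behind it (ctrl.grasp_offset is the distance from the TCP to the grasp point, in m); z points along the fingers, y is the line along which they close (so a half turn about z gives the same grasp; the last joint's range is limited). The gripper opens to 88 mm and grips with 3 to 60 N. Pads are 19 mm wide; open, the fingers measure 130 mm over their backs; the gripper's body (78 mm by 193 mm) begins 47 mm behind the grasp point.
Start: joints at [-54.769, 20.546, 0.682, 0, -70.136, -16.507], TCP at [0.217, -0.639, 0.227] pointing down, gripper open.
Joint ranges: [-176.03, 176.03], [-82.01, 121.73], [-58.28, 71.71], [-173.87, 95.51], [-174.79, -0.11], [-173.66, 173.66]. Speed limits (degrees/s): [136.94, 136.94, 172.46, 180, 180, 180].

## Interface

Orientations are given as [roll, pitch, yaw] about the fixed x, y, z axes, in that order (R = Rz(yaw) Ry(pitch) Rx(roll)).
In Python, from plant import ctrl gives the robot as it stands. The module is installed in compiled form; this text tells all that it offers.
- The arm moves only by the tool jog_arm, never from a script. Its argument "plan" is a list that holds one entry, the list of rows, each a list of 7 numbers: the opening, from 0 (shut) to 1 (fully open), then the shift along the tool's x, y, z in m, then the turn, a rotation vector about the tool's x, y, z in degrees. A call has 1 to 20 rows; each row is the pose to reach, as a shift and turn from the pose commanded when the call began, along the tool's axes at that moment; what a row does not reach only later rows make up. A row lasts 1/8 s, in which the tool goes at most 62.5 mm and 10.7 degrees, less where a joint would pass 70% of its speed; a pose out of reach is approached as far as the arm can. A call with a gripper value outside its range is refused whole. The fingers move at their own pace and stop on an object; the grip force is fixed at half the most. Time passes only in rows, so rows that repeat a pose let the fingers close. It gives the time, the measured TCP pose, the force, the opening and the grip force at its end, in the units of the state.
- ctrl.get_obs(): the state, without advancing time (a new reading comes with each control period).
- ctrl.snapshot(name): name is "scene" or "top" or "wrist"; returns a dict with "image" (480x640x3 uint8, red, green, blue), "vertical_fov" (degrees; the focal length in pixels is half the picture's height over the tangent of half this angle, whatever the lens; pixels are square), "cx", "cy" (the principal point, pixels), "R" (3x3) and "t" (3): a world point X has camera coordinates R X + t; the wrist camera has in their place "T_tool_cam" (4x4, takes a point from camera to tool coordinates, whose origin is the TCP and whose axes are the flange's). Camera axes: x right, y down, z forward; pixel columns grow to the right and rows downward; lengths in m; the calibration is good to about 2 mm. A picture is of the moment at which its call begins: read the wrist's pose just before it. There is no depth.
- ctrl.close_job(): hands the job in; it is judged then, once.
The state is a dict: "clock": time; "joint_pos": joint angles; "qvel": joint speeds; "tau": joint torques, N m; "tool_pos": TCP position; "orientation": TCP orientation; "force": force on the tool from outside, world axes, zero at the start; "moment": the same for the moment, N m; "opening": finger opening in m; "gripper_force": force on a finger pad.
Only numpy, scipy, OpenCV 4.12 (cv2) and the standard library are available. Lean on these libraries where they do the work, as an engineer would, in place of code of your own. Each camera call takes 0.05 s, during which the arm holds its last target. There are 200 camera calls.

## Working session

There is one attempt and no reset: what is moved stays moved. The work goes in short steps, Python scripts to look and compute and a tool call to move; the robot and the scene stay as the last step left them, time stands still between calls to the robot, and variables do not carry over. Pictures are saved under pics/ and viewed, at most 14 in all, crops included, and the job is handed in when it is done.

Besides the shell and the picture viewer there is one more tool, called after "Request:" as name([rows], argument=value, ...), one row to a line, values as JSON. jog_arm: Moves the arm, as the interface text tells. Its arguments: {"type":"object","properties":{"plan":{"type":"array","items":{"type":"array","items":{"type":"array","items":{"type":"number"}}}}},"required":["plan"]}

```bash
mkdir -p pics
python3 - <<'E'
from plant import ctrl
import cv2,numpy as np,pickle
print(ctrl.get_obs())
for n in("scene","top"):
    s=ctrl.snapshot(n); cv2.imwrite(f"pics/{n}0.png",s["image"][:,:,::-1]); pickle.dump(s,open(f"{n}0.pkl","wb"))
    print(n,{k:v for k,v in s.items() if k!="image"})
E
```

```text
{'clock': 0.0, 'joint_pos': array([-5.47699039e+01,  2.05910996e+01,  6.33915397e-01, -1.95266676e-02,
       -7.01339310e+01, -1.65050445e+01]), 'qvel': array([-0.09057813, -0.02506226, -0.02265927,  0.07996608, -0.13454331,
        0.0588914 ]), 'tau': array([-3.73946577e-04, -5.82717812e+01,  2.93044442e+01,  6.99750245e+00,
        6.56617165e-03, -1.45724393e-04]), 'tool_pos': array([ 0.21649471, -0.6388376 ,  0.2256294 ]), 'orientation': array([ 1.79907424e+02, -8.28833054e-03, -1.61281592e+02]), 'force': array([-0.08271763, -0.98486458,  0.46394754]), 'moment': array([-0.00422626, -0.04805083,  0.01473884]), 'gripper_force': 0.0, 'opening': 0.08774180342892485}
scene {'vertical_fov': 52.45585382017662, 'cx': 314.6478524971206, 'cy': 236.04583917957615, 'R': array([[ 0.5091673 ,  0.86066663, -0.00126877],
       [ 0.46381221, -0.27563085, -0.84196548],
       [-0.72500131,  0.42811282, -0.5395299 ]]), 't': array([-0.34308913, -0.1941252 ,  1.64656255])}
top {'vertical_fov': 56.42575016238749, 'cx': 317.43925758064097, 'cy': 244.13999336956752, 'R': array([[ 0.01248088, -0.99990556, -0.00575336],
       [-0.98746449, -0.01141977, -0.15742769],
       [ 0.15734712,  0.00764608, -0.98751376]]), 't': array([0.00763192, 0.63831264, 0.98721119])}
```

View pics/scene0.png

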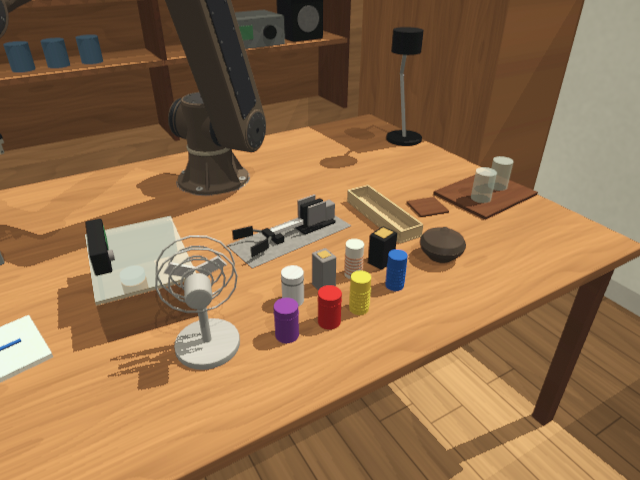

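View pics/top0.png

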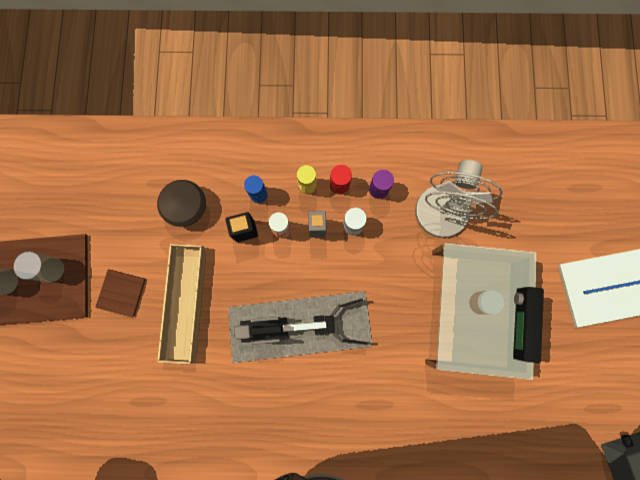

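The top view shows the reacher on its mat around (230-370, 300-355), pointing right. The box is at (181,303). The riser is at (487,312), open to the left, with the radio on its right side and a jar lid at (490,301).

Candidates for the spares:
- Listed: pack_l (240,226), coil (278,225, white), pack_s (317,223), tin (355,221, silver).
- Look-alikes to leave: blue (256,188), yellow (306,179), red (341,179), purple (382,183). The glasses at (28,265) are also not needed.

I'll check these choices in one close crop.

```bash
cat > h.py <<'E'
import numpy as np,cv2,pickle
from plant import ctrl
def foc(s): return 240/np.tan(np.radians(s["vertical_fov"]/2))
def ray(s,u,v,z):
    d=s["R"].T@np.array([(u-s["cx"])/foc(s),(v-s["cy"])/foc(s),1]); c=-s["R"].T@s["t"]
    return c+d*(z-c[2])/d[2]
def proj(s,X):
    p=s["R"]@np.asarray(X,float)+s["t"]; return foc(s)*p[:2]/p[2]+[s["cx"],s["cy"]]
E
python3 - <<'E'
from h import *
s=pickle.load(open("top0.pkl","rb")); im=s["image"][:,:,::-1]
c=cv2.resize(im[200:390,150:560],None,fx=1.95,fy=1.95,interpolation=cv2.INTER_CUBIC)
cv2.imwrite("pics/crop1.png",c)
E
```

```text
(no output)
```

View pics/crop1.png

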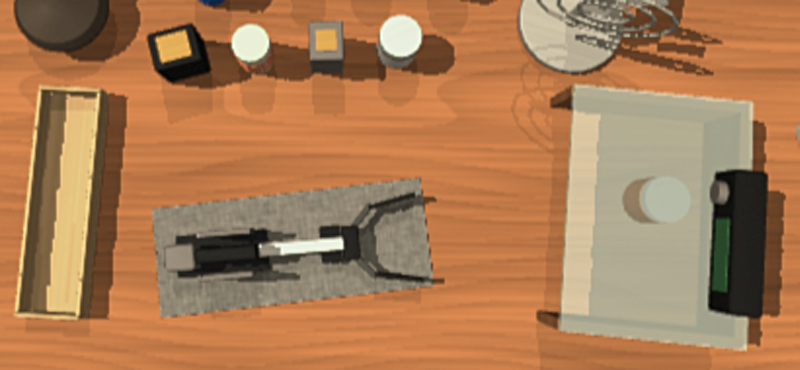

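Run:
```python
from h import *
np.set_printoptions(precision=4,suppress=True)
s=pickle.load(open("top0.pkl","rb"))
R=lambda u,v,z:ray(s,150+u/1.95,200+v/1.95,z)[:2]
def quad(n,P,z):
    q=np.array([R(*p,z) for p in P]); e=[np.linalg.norm(q[i]-q[i-1]) for i in range(4)]
    d=q[1]-q[0]+q[2]-q[3]
    print(n,q.mean(0),"sides",np.array(e),"dir01",np.degrees(np.arctan2(d[1],d[0])));return q
quad("riser",[(572,86),(752,102),(747,349),(560,332)],.11)
quad("mat",[(153,210),(420,179),(433,287),(161,318)],.003)
quad("box",[(38,89),(104,91),(78,319),(16,316)],.04)
for n,p,z in[("jar",(665,199),.078),("tin",(400,39),.082),("coil",(251,43),.09),("packs",(326,39),.092),("packl",(175,47),.088),("rtail",(165,256),.03),("tipL",(430,196),.045),("tipR",(441,281),.045),("padL0",(190,238),.084),("padL1",(268,233),.084)]:
    x=R(*p,z);print(n,x,np.hypot(*x))
```

```text
riser [ 0.4908 -0.3487] sides [0.2679 0.2003 0.2672 0.1992] dir01 -94.40855520632344
mat [0.447 0.055] sides [0.1286 0.328  0.1297 0.3277] dir01 -82.81783323625434
box [0.4985 0.3288] sides [0.2658 0.0797 0.267  0.072 ] dir01 -91.48779086490147
jar [ 0.5088 -0.3696] 0.6289079373801433
tin [ 0.6896 -0.0697] 0.6930834265850995
coil [0.6812 0.1027] 0.6888998502058525
packs [0.6865 0.0163] 0.6866451155824356
packl [0.6759 0.1907] 0.7022868399742762
rtail [0.4365 0.2032] 0.48151257924032737
tipL [ 0.51   -0.1075] 0.5212537006686894
tipR [ 0.4128 -0.1196] 0.42978030592714006
padL0 [0.4587 0.1659] 0.4877434760642598
padL1 [0.4653 0.0786] 0.4718754287173413
```

```bash
cat >> h.py <<'E'
from scipy.spatial.transform import Rotation as Ro
def pose():
    o=ctrl.get_obs(); return o["tool_pos"],Ro.from_euler("xyz",o["orientation"],degrees=True),o
def goto(p,yaw,start=None):
    "shift and turn (tool axes) from the present pose to TCP p, pointing down with yaw"
    t,R,o=pose()
    if start is not None: t,R=np.array(start[0]),Ro.from_euler("xyz",[180,0,start[1]],degrees=True)
    G=Ro.from_euler("xyz",[180,0,yaw],degrees=True)
    print("shift",np.round(R.inv().apply(np.array(p)-t),4),"turn",np.round((R.inv()*G).as_rotvec(degrees=True),2))
E
python3 - <<'E'
from h import *
goto([.5,-.38,.30],-100); goto([.438,.124,.30],-84)
E
```

```text
shift [-0.3516  0.1543 -0.0741] turn [ 8.000e-02  4.000e-02 -6.128e+01]
shift [-0.4546  0.6516 -0.0734] turn [ 8.000e-02  5.000e-02 -7.728e+01]
```

Request:
jog_arm([
  [[1, -0.04, 0.02, -0.04, 0, 0, -7], [1, -0.09, 0.04, -0.074, 0, 0, -15], [1, -0.14, 0.06, -0.074, 0, 0, -23], [1, -0.19, 0.08, -0.074, 0, 0, -31], [1, -0.24, 0.105, -0.074, 0, 0, -39], [1, -0.295, 0.13, -0.074, 0, 0, -47], [1, -0.35, 0.155, -0.074, 0, 0, -55], [1, -0.37, 0.205, -0.074, 0, 0, -61], [1, -0.38, 0.26, -0.074, 0, 0, -65], [1, -0.39, 0.315, -0.074, 0, 0, -70], [1, -0.405, 0.37, -0.074, 0, 0, -74], [1, -0.415, 0.425, -0.074, 0, 0, -77], [1, -0.425, 0.48, -0.074, 0, 0, -77.3], [1, -0.435, 0.535, -0.074, 0, 0, -77.3], [1, -0.445, 0.59, -0.074, 0, 0, -77.3], [1, -0.455, 0.65, -0.074, 0, 0, -77.3], [1, -0.455, 0.65, -0.074, 0, 0, -77.3], [1, -0.455, 0.65, -0.074, 0, 0, -77.3]],
])

```text
clock: 2.35
tool_pos: [0.4386, 0.1225, 0.3003]
orientation: [180.0, -0.0, -83.9]
force: [0.3, -0.9, -1.2]
opening: 0.0876
gripper_force: 0.0
```

```bash
cat >> h.py <<'E'
def wrist():
    t,R,o=pose(); s=ctrl.snapshot("wrist"); T=np.array(s["T_tool_cam"])
    Rc=R.as_matrix()@T[:3,:3]; c=R.as_matrix()@T[:3,3]+t
    s["R"]=Rc.T; s["t"]=-Rc.T@c; return s
def save(s,n):
    cv2.imwrite(f"pics/{n}.png",s["image"][:,:,::-1]); pickle.dump(s,open(f"{n}.pkl","wb"))
E
python3 - <<'E'
from h import *
s=wrist(); save(s,"w1"); print(pose()[:1],pose()[2]["orientation"],s["T_tool_cam"],s["vertical_fov"])
E
```

```text
(array([0.43881555, 0.12189199, 0.30039218]),) [ 1.79975164e+02 -1.71342570e-02 -8.39795571e+01] [[ 3.78750998e-04 -9.63086725e-01 -2.69191040e-01  7.37220675e-02]
 [ 9.99999056e-01  7.20330775e-04 -1.17013689e-03  2.18021977e-04]
 [ 1.32084990e-03 -2.69190343e-01  9.63086089e-01 -1.58118117e-01]
 [ 0.00000000e+00  0.00000000e+00  0.00000000e+00  1.00000000e+00]] 67.76482606488543
```

View pics/w1.png

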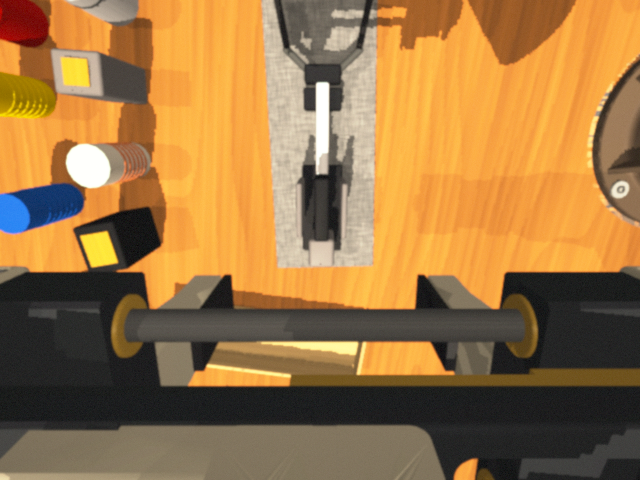

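The wrist view shows the reacher axis running from the tail (321,250) to the collar (323,85). The paddle tops are at about columns 301-346, rows 178-250, and the mat's rear corners are at (277,267) and (374,266).

Run:
```python
from h import *
s=pickle.load(open("w1.pkl","rb")); np.set_printoptions(precision=4,suppress=True)
for n,u,v,z in[("matrl",277,267,.003),("matrr",374,266,.003),("tail",321,262,.03),("tailtop",321,241,.087),("rodnear",322,148,.07),("rodfar",322.5,84,.07),("padLback",303,248,.087),("padRback",341,248,.087),("padLfr",303,181,.087),("padRfr",343,181,.087),("jawL",287,40,.048),("jawR",366,40,.048)]:
    print(n,ray(s,u,v,z))
c=s["image"][130:290,240:400,::-1]; cv2.imwrite("pics/w1c.png",cv2.resize(c,(560,560),interpolation=cv2.INTER_CUBIC))
```

```text
matrl [0.4919 0.2258 0.003 ]
matrr [0.3613 0.2103 0.003 ]
tail [0.4341 0.2026 0.03  ]
tailtop [0.4382 0.1582 0.087 ]
rodnear [0.4475 0.0613 0.07  ]
rodfar [ 0.4536 -0.0011  0.07  ]
padLback [0.4569 0.1682 0.087 ]
padRback [0.4157 0.1638 0.087 ]
padLfr [0.4635 0.0958 0.087 ]
padRfr [0.4223 0.0914 0.087 ]
jawL [ 0.495  -0.0421  0.048 ]
jawR [ 0.4137 -0.0508  0.048 ]
```

View pics/w1c.png

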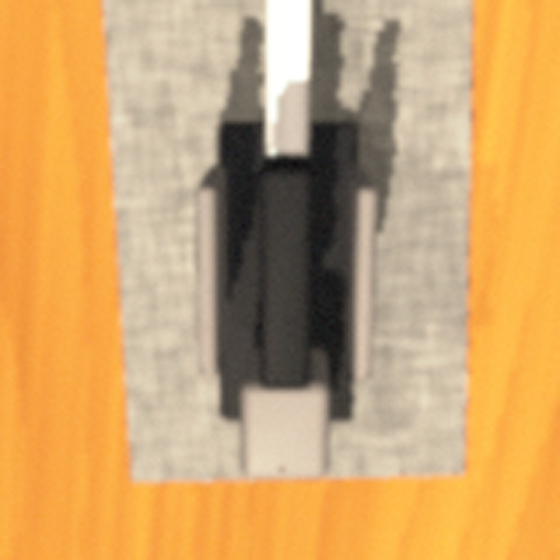

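Run:
```python
from h import *
s=pickle.load(open("w1.pkl","rb")); np.set_printoptions(precision=4,suppress=True)
P=[ray(s,240+u/3.5,130+v/3.5,.087) for u,v in[(197,187),(377,187),(377,377),(197,377)]]
print(np.array(P),np.mean(P,0),np.linalg.norm(P[1]-P[0]),np.linalg.norm(P[2]-P[1]))
p=ray(s,240+286/3.5,130+475/3.5,.03);q=ray(s,322.5,84,.07);d=q-p;print(p,np.degrees(np.arctan2(d[1],d[0])))
goto([.4395,.1265,.09],-84.5)
```

```text
[[0.4702 0.0991 0.087 ]
 [0.4172 0.0934 0.087 ]
 [0.4099 0.1514 0.087 ]
 [0.4652 0.1574 0.087 ]] [0.4406 0.1253 0.087 ] 0.05330528279268581 0.058496410357913864
[0.4326 0.2075 0.03  ] -84.26741376891813
shift [-0.0046 -0.0013  0.2104] turn [ 0.02 -0.02  0.52]
```

The measured sizes match: 53 mm over the paddles and 58 mm long. The grip is at (0.4406, 0.1253) with yaw about -84.3, so I'm descending to it.

Request:
jog_arm([
  [[1, -0.003, -0.002, 0.05, 0, 0, 0], [1, -0.003, -0.002, 0.1, 0, 0, 0], [1, -0.003, -0.002, 0.15, 0, 0, 0], [1, -0.003, -0.002, 0.19, 0, 0, 0], [1, -0.003, -0.002, 0.22, 0, 0, 0], [1, -0.003, -0.002, 0.24, 0, 0, 0], [1, -0.003, -0.002, 0.256, 0, 0, 0], [1, -0.003, -0.002, 0.256, 0, 0, 0], [0.6, -0.003, -0.002, 0.256, 0, 0, 0], [0.58, -0.003, -0.002, 0.256, 0, 0, 0], [0.57, -0.003, -0.002, 0.256, 0, 0, 0], [0.57, -0.003, -0.002, 0.256, 0, 0, 0], [0.57, -0.003, -0.002, 0.256, 0, 0, 0], [0.57, -0.003, -0.002, 0.256, 0, 0, 0]],
])

```text
clock: 4.15
tool_pos: [0.441, 0.1259, 0.0449]
orientation: [-180.0, 0.0, -84.0]
force: [0.1, 0.0, 4.7]
opening: 0.0504
gripper_force: 8.1
```

Request:
jog_arm([
  [[0.57, 0, 0, -0.004, 0, 0, 0], [0.57, 0, 0, -0.01, 0, 0, 0], [0.57, 0, 0, -0.02, 0, 0, 0], [0.57, 0, 0, -0.03, 0, 0, 0], [0.57, 0, 0, -0.03, 0, 0, 0], [0.57, 0, 0, -0.03, 0, 0, 0]],
])

```text
clock: 4.9
tool_pos: [0.4405, 0.1256, 0.0746]
orientation: [-180.0, 0.0, -84.0]
force: [0.5, 0.6, -3.2]
opening: 0.0499
gripper_force: 8.1
```

Run:
```python
from h import *
o=ctrl.get_obs(); print(o["force"],o["moment"],o["opening"],o["tool_pos"])
save(wrist(),"w2"); s=ctrl.snapshot("scene"); cv2.imwrite("pics/s2.png",cv2.resize(s["image"][130:330,60:400,::-1],(790,465)))
a=cv2.imread("pics/w2.png")[:,160:480]
b=cv2.resize(cv2.imread("pics/s2.png"),(480,282));c=np.zeros((480,800,3),np.uint8);c[:,:320]=a;c[:282,320:]=b
cv2.imwrite("pics/m2.png",c)
```

```text
[ 0.51789289  0.577082   -3.24637505] [0.04837235 0.11703463 0.00867976] 0.049947005639021484 [0.44048053 0.12555123 0.07457736]
```

View pics/m2.png

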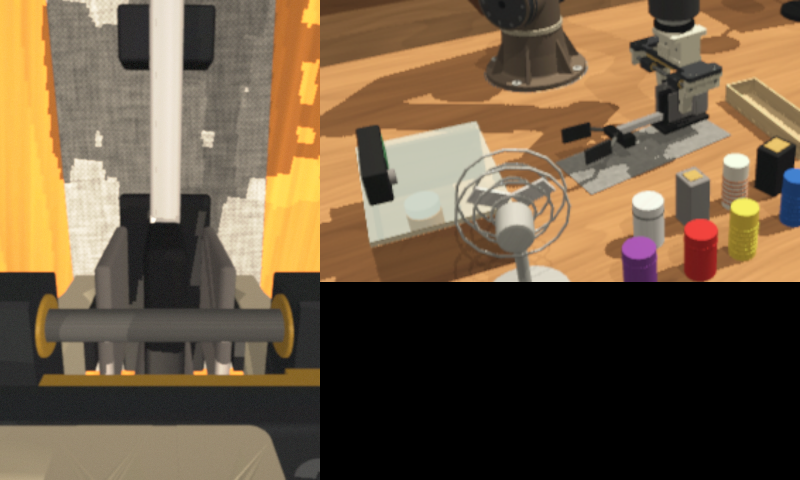

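The reacher is lifted and level, carrying 3.2 N. Next I'll check the jar position in the scene view and work out the approach.

Run:
```python
from h import *
s=pickle.load(open("scene0.pkl","rb")); p=proj(s,[.5088,-.3696,.078]);print(p)
hsv=cv2.cvtColor(s["image"],cv2.COLOR_RGB2HSV); 
u,v=p.astype(int); c=cv2.resize(s["image"][v-40:v+40,u-50:u+50,::-1],None,fx=6,fy=6,interpolation=cv2.INTER_CUBIC)
cv2.circle(c,(int((p[0]-u+50)*6),int((p[1]-v+40)*6)),3,(0,0,255),-1);cv2.imwrite("pics/jar.png",c)
goto([.5378,.0087,.0746],-94.1); goto([.5378,.0087,.048],-94.1)
goto([.524,-.17,.048],-94.1,([.5378,.0087,.048],-94.1))
```

```text
[132.77647444 271.34264483]
shift [ 0.1263 -0.0847 -0.0003] turn [ 3.000e-02 -1.000e-02  1.012e+01]
shift [ 0.1263 -0.0847  0.0263] turn [ 3.000e-02 -1.000e-02  1.012e+01]
shift [0.1792 0.001  0.    ] turn [0. 0. 0.]
```

View pics/jar.png

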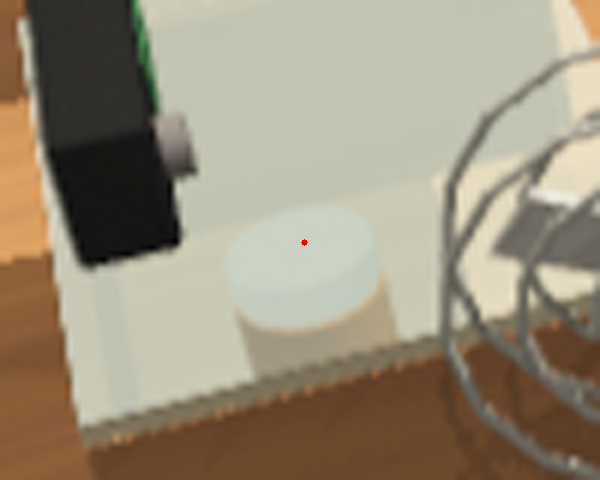

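The top-view estimate projects onto the centre of the lid at (133,271) in the scene view, so the two views agree. I'm moving to the pre-insertion pose.

Request:
jog_arm([
  [[0.57, 0.01, -0.007, 0, 0, 0, 0.8], [0.57, 0.025, -0.017, 0, 0, 0, 2], [0.57, 0.042, -0.028, 0, 0, 0, 3.4], [0.57, 0.06, -0.04, 0, 0, 0, 4.8], [0.57, 0.078, -0.052, 0, 0, 0, 6.2], [0.57, 0.095, -0.064, 0, 0, 0, 7.6], [0.57, 0.11, -0.074, 0, 0, 0, 9], [0.57, 0.12, -0.081, 0, 0, 0, 9.8], [0.57, 0.126, -0.085, 0.004, 0, 0, 10.1], [0.57, 0.126, -0.085, 0.014, 0, 0, 10.1], [0.57, 0.126, -0.085, 0.022, 0, 0, 10.1], [0.57, 0.126, -0.085, 0.026, 0, 0, 10.1], [0.57, 0.126, -0.085, 0.026, 0, 0, 10.1], [0.57, 0.126, -0.085, 0.026, 0, 0, 10.1]],
])

```text
clock: 6.75
tool_pos: [0.5385, 0.0095, 0.0488]
orientation: [-180.0, 0.0, -94.0]
force: [0.8, 0.5, -2.9]
opening: 0.0505
gripper_force: 8.1
```

Run:
```python
from h import *
o=ctrl.get_obs(); print(o["force"],o["moment"],o["opening"],o["tool_pos"],o["orientation"])
s=ctrl.snapshot("top"); save(s,"top3"); c=cv2.resize(s["image"][215:385,280:550,::-1],None,fx=2.9,fy=2.9,interpolation=cv2.INTER_CUBIC); cv2.imwrite("pics/t3c.png",c)
e=np.array([np.cos(np.radians(-94.4)),np.sin(np.radians(-94.4))]);print("tip exp",proj(s,[*(o["tool_pos"][:2]+e*.228),.05]),"jar",proj(s,[.5088,-.3696,.078]))
```

```text
[ 0.81293005  0.53502647 -2.90607463] [0.01090081 0.08137045 0.00425145] 0.05045282998200752 [0.53850619 0.0094556  0.04880019] [-1.79977432e+02  6.00872969e-03 -9.40483815e+01]
tip exp [419.24355618 296.18313918] jar [491.00486227 302.05526438]
```

View pics/t3c.png

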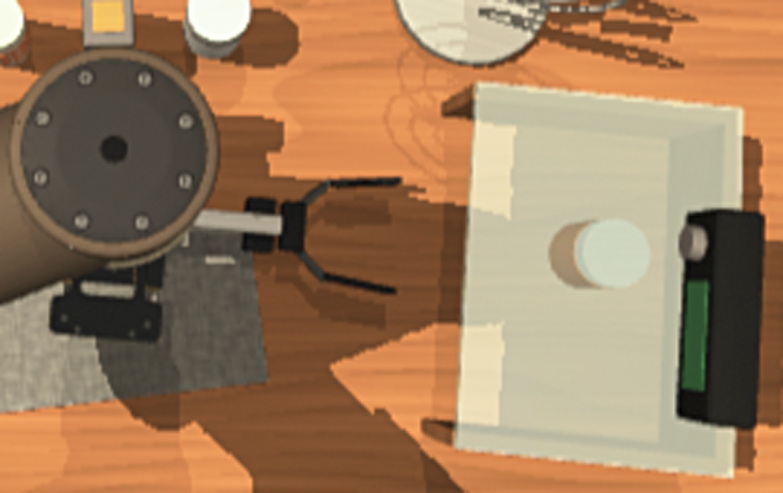

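The open tips are at crop (400,181) and (394,290), so their mid-line lies on the jar axis. I'm inserting 181 mm and then squeezing.

Request:
jog_arm([
  [[0.57, 0.008, 0, 0, 0, 0, 0], [0.57, 0.02, 0, 0, 0, 0, 0], [0.57, 0.035, 0, 0, 0, 0, 0], [0.57, 0.05, 0, 0, 0, 0, 0], [0.57, 0.065, 0, 0, 0, 0, 0], [0.57, 0.08, 0, 0, 0, 0, 0], [0.57, 0.095, 0, 0, 0, 0, 0], [0.57, 0.11, 0, 0, 0, 0, 0], [0.57, 0.125, 0, 0, 0, 0, 0], [0.57, 0.14, 0, 0, 0, 0, 0], [0.57, 0.152, 0, 0, 0, 0, 0], [0.57, 0.164, 0, 0, 0, 0, 0], [0.57, 0.174, 0, 0, 0, 0, 0], [0.57, 0.181, 0, 0, 0, 0, 0], [0.57, 0.181, 0, 0, 0, 0, 0], [0.57, 0.181, 0, 0, 0, 0, 0]],
])

```text
clock: 8.8
tool_pos: [0.5255, -0.1712, 0.0486]
orientation: [-180.0, 0.0, -94.1]
force: [0.2, 0.5, -3.2]
opening: 0.05
gripper_force: 8.1
```

Run:
```python
from h import *
o=ctrl.get_obs(); print(o["force"],o["moment"],o["tool_pos"],o["orientation"])
s=ctrl.snapshot("top"); save(s,"top4"); a=cv2.resize(s["image"][235:385,380:550,::-1],None,fx=2.35,fy=2.35)
s=ctrl.snapshot("scene"); save(s,"sc4"); b=cv2.resize(s["image"][205:325,70:230,::-1],None,fx=2.4,fy=2.4)
c=np.zeros((360,800,3),np.uint8); c[:a.shape[0],:a.shape[1]]=a[:,:]; c[:b.shape[0],410:410+b.shape[1]]=b; cv2.imwrite("pics/m4.png",c)
```

```text
[ 0.22196236  0.47607613 -3.24996813] [ 0.08362524  0.03151425 -0.00308078] [ 0.52550553 -0.17117656  0.04856765] [-1.79997522e+02  3.52602619e-03 -9.40761072e+01]
```

View pics/m4.png

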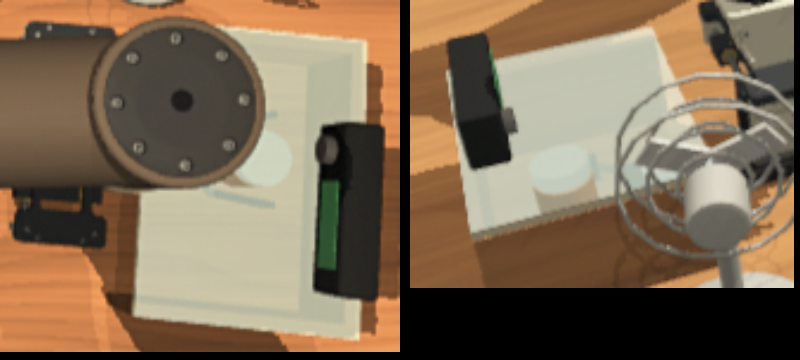

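The jaws are around the jar, with the tips at (275,115) and (275,205) either side of the lid at (262,160). I'm squeezing now.

Request:
jog_arm([
  [[0.57, 0.004, 0, 0, 0, 0, 0], [0.5, 0.004, 0, 0, 0, 0, 0], [0.45, 0.004, 0, 0, 0, 0, 0], [0.42, 0.004, 0, 0, 0, 0, 0], [0.3, 0.004, 0, 0, 0, 0, 0], [0, 0.004, 0, 0, 0, 0, 0], [0, 0.004, 0, 0, 0, 0, 0], [0, 0.004, 0, 0, 0, 0, 0], [0, 0.004, 0, 0, 0, 0, 0]],
])

```text
clock: 10.02
tool_pos: [0.5251, -0.1753, 0.0486]
orientation: [180.0, 0.0, -94.1]
force: [-0.8, -0.0, -3.1]
opening: 0.0393
gripper_force: 30.0
```

Request:
jog_arm([
  [[0, -0.005, 0, 0, 0, 0, 0], [0, -0.013, 0, 0, 0, 0, 0], [0, -0.023, 0, 0, 0, 0, 0], [0, -0.034, 0, 0, 0, 0, 0], [0, -0.045, 0, 0, 0, 0, 0], [0, -0.056, 0, 0, 0, 0, 0], [0, -0.067, 0, 0, 0, 0, 0], [0, -0.078, 0, 0, 0, 0, 0], [0, -0.089, 0, 0, 0, 0, 0], [0, -0.1, 0, 0, 0, 0, 0], [0, -0.111, 0, 0, 0, 0, 0], [0, -0.122, 0, 0, 0, 0, 0], [0, -0.133, 0, 0, 0, 0, 0], [0, -0.144, 0, 0, 0, 0, 0], [0, -0.155, 0, 0, 0, 0, 0], [0, -0.166, 0, 0, 0, 0, 0], [0, -0.176, 0, 0, 0, 0, 0], [0, -0.185, 0, 0, 0, 0, 0], [0, -0.19, 0, 0, 0, 0, 0], [0, -0.19, 0, 0, 0, 0, 0]],
])

```text
clock: 12.52
tool_pos: [0.5389, 0.0147, 0.0486]
orientation: [-180.0, 0.0, -94.1]
force: [0.8, 0.6, -3.1]
opening: 0.0393
gripper_force: 30.0
```

Run:
```python
from h import *
s=ctrl.snapshot("top"); save(s,"top5"); a=cv2.resize(s["image"][235:385,280:550,::-1],None,fx=1.5,fy=1.5)
s=ctrl.snapshot("scene"); save(s,"sc5"); b=cv2.resize(s["image"][180:330,70:320,::-1],None,fx=1.5,fy=1.5)
c=np.zeros((260,800,3),np.uint8); c[:a.shape[0],:a.shape[1]]=a; c[:b.shape[0],420:420+b.shape[1]]=b; cv2.imwrite("pics/m5.png",c)
```

```text
(no output)
```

View pics/m5.png

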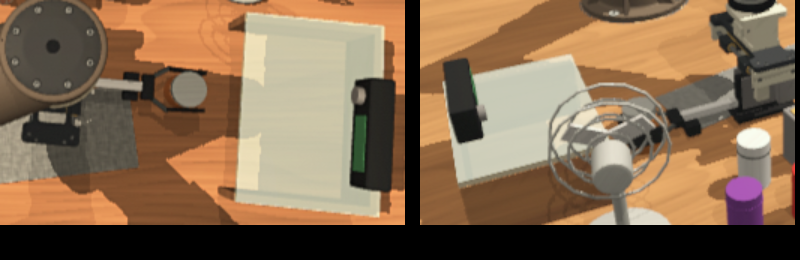

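The jar is out, with its lid at (189,89) against the shelf edge at 243. I'm drawing it 30 mm further and then releasing gently.

Request:
jog_arm([
  [[0, -0.006, 0, 0, 0, 0, 0], [0, -0.016, 0, 0, 0, 0, 0], [0, -0.026, 0, 0, 0, 0, 0], [0, -0.03, 0, 0, 0, 0, 0], [0, -0.03, 0, 0, 0, 0, 0], [0, -0.03, 0, 0, 0, 0, 0], [0.47, -0.03, 0, 0, 0, 0, 0], [0.5, -0.03, 0, 0, 0, 0, 0], [0.53, -0.03, 0, 0, 0, 0, 0], [0.55, -0.03, 0, 0, 0, 0, 0], [0.57, -0.03, 0, 0, 0, 0, 0], [0.57, -0.03, 0, 0, 0, 0, 0], [0.57, -0.03, 0, 0, 0, 0, 0], [0.57, -0.03, 0, 0, 0, 0, 0]],
])

```text
clock: 14.38
tool_pos: [0.5408, 0.0441, 0.0486]
orientation: [-180.0, 0.0, -94.1]
force: [0.0, 0.1, -3.1]
opening: 0.0498
gripper_force: 8.1
```

Request:
jog_arm([
  [[0.57, -0.005, 0, 0, 0, 0, 0], [0.57, -0.014, 0, 0, 0, 0, 0], [0.57, -0.024, 0, 0, 0, 0, 0], [0.57, -0.034, 0, 0, 0, 0, 0], [0.57, -0.044, 0, 0, 0, 0, 0], [0.57, -0.054, 0, 0, 0, 0, 0], [0.57, -0.064, 0, 0, 0, 0, 0], [0.57, -0.074, 0, 0, 0, 0, 0], [0.57, -0.084, 0, 0, 0, 0, 0], [0.57, -0.094, 0, 0, 0, 0, 0], [0.57, -0.1, 0, -0.005, 0, 0, 0], [0.57, -0.1, 0, -0.015, 0, 0, 0], [0.57, -0.1, 0, -0.025, 0, 0, 0], [0.57, -0.1, 0, -0.025, 0, 0, 0], [0.57, -0.1, 0, -0.025, 0, 0, 0]],
])

```text
clock: 16.25
tool_pos: [0.5478, 0.1436, 0.0737]
orientation: [-180.0, 0.0, -94.1]
force: [-0.3, 0.8, -4.5]
opening: 0.05
gripper_force: 8.1
```

Run:
```python
from h import *
s=ctrl.snapshot("top"); save(s,"top6"); a=cv2.resize(s["image"][235:385,220:460,::-1],None,fx=2,fy=2); cv2.imwrite("pics/t6.png",a)
goto([.4405,.1255,.0746],-84.0)
```

```text
shift [ 0.0257  0.1057 -0.0011] turn [ 1.00e-02  0.00e+00 -1.01e+01]
```

View pics/t6.png

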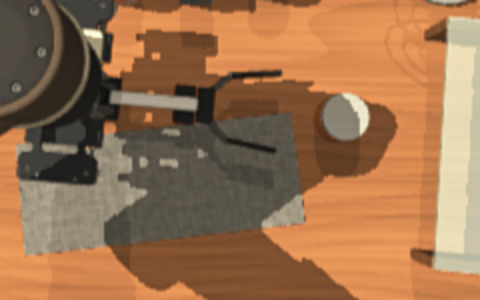

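The jar stands free at crop (345,117) and the reacher's jaws are clear of it. I'm carrying the reacher back above the mat.

Request:
jog_arm([
  [[0.57, 0, 0.008, -0.004, 0, 0, -1], [0.57, 0, 0.02, -0.004, 0, 0, -2.2], [0.57, 0, 0.034, -0.004, 0, 0, -3.6], [0.57, 0, 0.048, -0.004, 0, 0, -5], [0.57, 0, 0.062, -0.004, 0, 0, -6.4], [0.57, 0, 0.076, -0.004, 0, 0, -7.8], [0.57, 0.002, 0.09, -0.004, 0, 0, -9.2], [0.57, 0.008, 0.1, -0.004, 0, 0, -10.1], [0.57, 0.016, 0.106, -0.001, 0, 0, -10.1], [0.57, 0.022, 0.106, -0.001, 0, 0, -10.1], [0.57, 0.026, 0.106, -0.001, 0, 0, -10.1], [0.57, 0.026, 0.106, -0.001, 0, 0, -10.1], [0.57, 0.026, 0.106, -0.001, 0, 0, -10.1], [0.57, 0.026, 0.106, -0.001, 0, 0, -10.1]],
])

```text
clock: 18.05
tool_pos: [0.4405, 0.1256, 0.0745]
orientation: [-180.0, -0.0, -84.0]
force: [1.0, -0.8, -3.2]
opening: 0.0498
gripper_force: 8.1
```

Run:
```python
from h import *
o=ctrl.get_obs(); print(o["tool_pos"],o["orientation"],o["force"],o["moment"])
goto([.4405,.1255,.0746],-84.0)
a=pickle.load(open("w2.pkl","rb"))["image"]; s=wrist(); save(s,"w7"); b=s["image"]
c=np.hstack([a[:,160:480],b[:,160:480]])[:,:,::-1]; cv2.imwrite("pics/m7.png",c)
```

```text
[0.44053002 0.12559365 0.07453527] [-1.79997925e+02 -6.01680720e-05 -8.39759740e+01] [ 1.00209707 -0.81196271 -3.16587375] [0.05035411 0.14727919 0.01876937]
shift [ 0.0001  0.     -0.0001] turn [-0.   -0.    0.02]
```

View pics/m7.png

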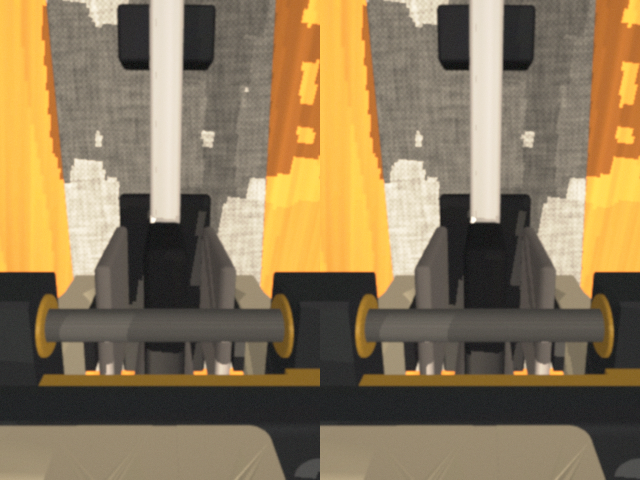

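The view is identical to the one after lifting, so nothing slipped. I'm lowering, releasing and rising.

Request:
jog_arm([
  [[0.57, 0, 0, 0.008, 0, 0, 0], [0.57, 0, 0, 0.016, 0, 0, 0], [0.57, 0, 0, 0.022, 0, 0, 0], [0.57, 0, 0, 0.026, 0, 0, 0], [0.57, 0, 0, 0.029, 0, 0, 0], [0.57, 0, 0, 0.03, 0, 0, 0], [0.57, 0, 0, 0.03, 0, 0, 0], [0.6, 0, 0, 0.03, 0, 0, 0], [0.7, 0, 0, 0.03, 0, 0, 0], [1, 0, 0, 0.03, 0, 0, 0], [1, 0, 0, 0.03, 0, 0, 0], [1, 0, 0, 0.03, 0, 0, 0], [1, 0, 0, 0.0, 0, 0, 0], [1, 0, 0, -0.04, 0, 0, 0], [1, 0, 0, -0.09, 0, 0, 0], [1, 0, 0, -0.14, 0, 0, 0], [1, 0, 0, -0.19, 0, 0, 0], [1, 0, 0, -0.225, 0, 0, 0], [1, 0, 0, -0.225, 0, 0, 0], [1, 0, 0, -0.225, 0, 0, 0]],
])

```text
clock: 20.6
tool_pos: [0.4399, 0.1253, 0.2988]
orientation: [179.9, 0.0, -84.0]
force: [-0.5, -0.3, -0.4]
opening: 0.0876
gripper_force: 0.0
```

Run:
```python
from h import *
np.set_printoptions(precision=4,suppress=True)
s=wrist(); save(s,"w8")
a=pickle.load(open("w1.pkl","rb"))["image"];b=s["image"]
c=np.hstack([a[:280,230:420],b[:280,:420]])[:,:,::-1]; cv2.imwrite("pics/m8.png",c); print(pose()[0])
t=ctrl.snapshot("top"); save(t,"top8")
```

```text
[0.4398 0.1252 0.2984]
```

View pics/m8.png

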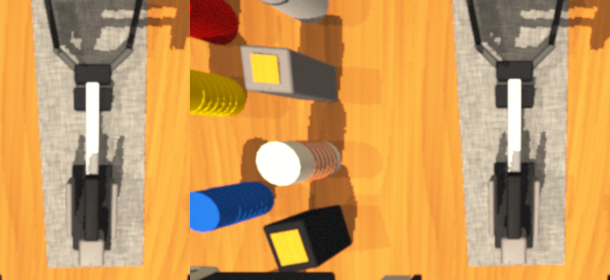

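The reacher stands on its mat as before. In the w8 view pack_s's label is at (264,67), the coil top at (285,163) and pack_l's label at (290,247), in picture coordinates. I'll measure the rest numerically.

```bash
cat >> h.py <<'E'
def blobs(s,m,z,amin=60):
    n,l,st,ce=cv2.connectedComponentsWithStats(m.astype(np.uint8)); r=[]
    for i in range(1,n):
        if st[i,4]<amin: continue
        ct=max(cv2.findContours((l==i).astype(np.uint8),0,2)[0],key=cv2.contourArea)
        (cx,cy),wh,a=cv2.minAreaRect(ct)
        if cv2.contourArea(ct)<amin/2: continue
        q=[ray(s,*p,z) for p in cv2.boxPoints(((cx,cy),wh,a))]
        d=q[1]-q[0]; print("px",np.round(ce[i]),"area",st[i,4],"world",np.round(np.mean(q,0)[:2],4),"sides",np.round([np.linalg.norm(d),np.linalg.norm(q[2]-q[1])],4),"ang",round(np.degrees(np.arctan2(d[1],d[0]))%90,1))
E
python3 - <<'E'
from h import *
for nm in("top8","w8"):
    s=pickle.load(open(nm+".pkl","rb")); h=cv2.cvtColor(s["image"],cv2.COLOR_RGB2HSV); H,S,V=h[...,0],h[...,1],h[...,2]
    roi=np.zeros(H.shape,bool)
    if nm=="top8": roi[200:250,220:370]=1; roi[270:320,370:415]=1
    else: roi[:275,:170]=1
    print(nm,"label"); 
    m=roi&(H>14)&(H<30)&(S>130)&(V>170) if nm=="w8" else roi&(H>10)&(H<28)&(V>200)&(S>90)
    blobs(s,m,.09,60)
    print("white"); blobs(s,roi&(S<60)&(V>185),.082,60)
    print("grey"); blobs(s,roi&(S<50)&(V>100)&(V<=185),.092,150)
o=ctrl.get_obs();print(o["joint_pos"],o["orientation"])
s=pickle.load(open("top8.pkl","rb"));print(s["image"][222:226:2,305:330:2].tolist()); print(s["image"][293,380:406:2].tolist())
E
```

```text
top8 label
px [279. 235.] area 1905 world [0.6765 0.0673] sides [0.3379 0.1122] ang 0.6
px [289. 212.] area 559 world [0.7078 0.0938] sides [0.053  0.1344] ang 88.7
px [341. 208.] area 669 world [ 0.7094 -0.0327] sides [0.1359 0.0486] ang 0.6
px [317. 220.] area 121 world [0.6869 0.0178] sides [0.0248 0.023 ] ang 0.6
px [239. 223.] area 204 world [0.6772 0.1932] sides [0.0354 0.0291] ang 15.1
px [390. 280.] area 793 world [ 0.5409 -0.1499] sides [0.0971 0.0701] ang 0.7
px [404. 313.] area 233 world [ 0.4824 -0.1686] sides [0.0566 0.0258] ang 0.7
white
px [355. 218.] area 361 world [ 0.6943 -0.0694] sides [0.0455 0.0464] ang 0.6
px [278. 222.] area 285 world [0.683  0.1051] sides [0.041  0.0417] ang 0.6
px [392. 293.] area 422 world [ 0.5259 -0.1509] sides [0.0487 0.0484] ang 0.7
grey
w8 label
px [160. 128.] area 4162 world [0.6262 0.0848] sides [0.0468 0.2657] ang 6.0
px [87. 29.] area 1347 world [ 0.6738 -0.0217] sides [0.0353 0.0439] ang 74.1
px [52. 25.] area 81 world [ 0.7056 -0.0192] sides [0.0036 0.0183] ang 6.0
px [ 9. 56.] area 602 world [0.7472 0.0113] sides [0.0315 0.0185] 
[... 809 characters left out ...]
 1.79889715e+02 -5.04958795e-02 -8.39815835e+01]
[[[222, 140, 83], [223, 138, 80], [160, 150, 134], [181, 157, 135], [246, 200, 100], [244, 198, 101], [244, 198, 101], [243, 198, 101], [246, 198, 100], [169, 152, 135], [129, 119, 105], [127, 77, 43], [129, 80, 48]], [[198, 125, 73], [195, 121, 70], [163, 152, 135], [183, 159, 136], [247, 198, 98], [245, 196, 99], [245, 196, 99], [245, 196, 98], [247, 196, 98], [169, 153, 135], [129, 120, 107], [119, 73, 42], [118, 75, 44]]]
[[156, 138, 112], [241, 234, 210], [236, 228, 204], [236, 229, 204], [236, 229, 204], [237, 229, 204], [237, 229, 203], [236, 229, 203], [236, 228, 203], [235, 228, 202], [236, 227, 202], [237, 229, 203], [200, 179, 150]]
```

Run:
```python
from h import *
goto([.42,.325,.33],-5)
```

```text
shift [-0.2008 -0.0012 -0.0319] turn [ 1.300e-01  3.000e-02 -7.898e+01]
```

Request:
jog_arm([
  [[1, -0.03, 0, -0.015, 0, 0, -9], [1, -0.06, 0, -0.032, 0, 0, -18], [1, -0.09, 0, -0.032, 0, 0, -27], [1, -0.12, 0, -0.032, 0, 0, -36], [1, -0.15, 0, -0.032, 0, 0, -45], [1, -0.18, 0, -0.032, 0, 0, -54], [1, -0.2, 0, -0.032, 0, 0, -63], [1, -0.2, 0, -0.032, 0, 0, -72], [1, -0.2, 0, -0.032, 0, 0, -79], [1, -0.2, 0, -0.032, 0, 0, -79], [1, -0.2, 0, -0.032, 0, 0, -79], [1, -0.2, 0, -0.032, 0, 0, -79]],
])

```text
clock: 22.2
tool_pos: [0.4194, 0.3242, 0.3313]
orientation: [180.0, 0.0, -5.1]
force: [0.5, -0.4, -0.7]
opening: 0.0878
gripper_force: 0.0
```

Run:
```python
from h import *
s=wrist(); save(s,"w9"); i=s["image"].copy()
for x in(-.136,.136):
  for y in(-.038,.038):
    a=np.radians(-5); p=proj(s,[.4985+x*np.cos(a)-y*np.sin(a),.3288+x*np.sin(a)+y*np.cos(a),.04]); print(np.round(p)); cv2.circle(i,tuple(int(v) for v in p),3,(255,0,0),1)
cv2.imwrite("pics/w9m.png",i[:,:,::-1])
```

```text
[343. 240.]
[285. 240.]
[347.   3.]
[278.   3.]
```

View pics/w9m.png

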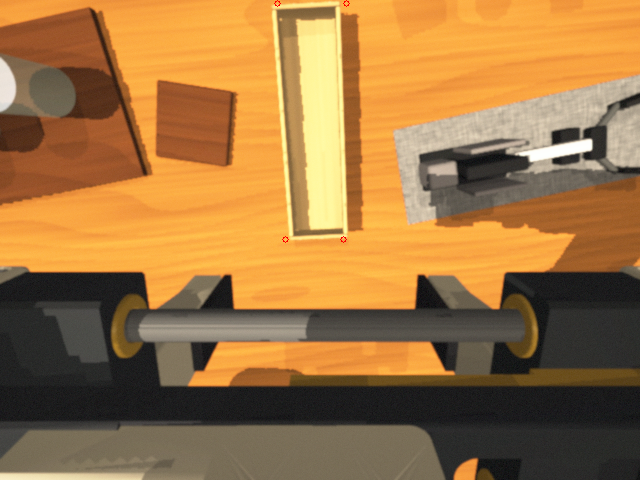

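The box rim corners are at (272,8), (341,6), (347,237) and (290,239). The red predicted corners are a few pixels off, so I'm refining the box pose from these.

Run:
```python
from h import *
s=pickle.load(open("w9.pkl","rb"))
q=np.array([ray(s,*p,.04)[:2] for p in[(290,239),(347,237),(341,6),(272,8)]])
print(q.round(4),q.mean(0),[round(np.linalg.norm(q[i]-q[i-1]),4) for i in range(4)])
d=q[3]-q[0]+q[2]-q[1];e=q[0]-q[1]+q[3]-q[2];print(np.degrees(np.arctan2(d[1],d[0])),np.degrees(np.arctan2(e[1],e[0]))-90)
# refine: cream rim via colour contour, wrist and top
for nm,roi in(("w9",(slice(0,262),slice(240,380))),("top8",(slice(230,380),slice(140,220)))):
    s=pickle.load(open(nm+".pkl","rb")); h=cv2.cvtColor(s["image"],cv2.COLOR_RGB2HSV)[roi]
    print(nm,h[100:101,::6].tolist() if nm=="w9" else h[70:71,::3].tolist())
```

```text
[[0.3669 0.3723]
 [0.3631 0.2978]
 [0.6286 0.2856]
 [0.6334 0.3619]] [0.49801376 0.32940416] [np.float64(0.2667), np.float64(0.0746), np.float64(0.2659), np.float64(0.0765)]
-2.4254948496281825 -3.2766969664414063
w9 [[[17, 189, 250], [16, 186, 250], [16, 187, 251], [16, 182, 251], [17, 186, 251], [16, 186, 250], [17, 185, 251], [23, 123, 248], [17, 136, 174], [17, 137, 190], [17, 143, 192], [27, 104, 255], [27, 98, 255], [27, 98, 255], [28, 96, 255], [27, 97, 255], [26, 106, 254], [24, 118, 250], [13, 188, 148], [14, 191, 148], [14, 196, 219], [16, 190, 246], [16, 187, 246], [15, 188, 244]]]
top8 [[[15, 97, 123], [15, 98, 133], [15, 97, 134], [15, 96, 135], [15, 98, 136], [15, 96, 136], [16, 98, 136], [16, 99, 137], [16, 98, 135], [15, 98, 136], [16, 99, 134], [16, 97, 132], [15, 95, 131], [15, 98, 130], [15, 100, 122], [14, 99, 108], [15, 100, 82], [14, 96, 45], [12, 95, 35], [10, 99, 31], [12, 100, 33], [17, 91, 56], [18, 92, 72], [19, 85, 141], [19, 82, 229], [22, 73, 255], [19, 81, 205]]]
```

Run:
```python
from h import *
goto([.5255,-.1505,.31],-90)
```

```text
shift [0.1475 0.4636 0.0215] turn [ 1.000e-02 -0.000e+00  8.495e+01]
```

Request:
jog_arm([
  [[1, 0.02, 0.05, 0, 0, 0, 8.5], [1, 0.04, 0.1, 0, 0, 0, 17], [1, 0.06, 0.15, 0, 0, 0, 25.5], [1, 0.08, 0.2, 0, 0, 0, 34], [1, 0.1, 0.25, 0, 0, 0, 42.5], [1, 0.12, 0.3, 0, 0, 0, 51], [1, 0.14, 0.35, 0, 0, 0, 60], [1, 0.147, 0.4, 0, 0, 0, 69], [1, 0.147, 0.44, 0.01, 0, 0, 78], [1, 0.147, 0.464, 0.02, 0, 0, 85], [1, 0.147, 0.464, 0.022, 0, 0, 85], [1, 0.147, 0.464, 0.022, 0, 0, 85], [1, 0.147, 0.464, 0.022, 0, 0, 85]],
])

```text
clock: 23.88
tool_pos: [0.5259, -0.1499, 0.31]
orientation: [-180.0, 0.0, -89.9]
force: [0.9, 0.0, 0.6]
opening: 0.0877
gripper_force: 0.0
```

Run:
```python
from h import *
s=wrist(); save(s,"w10"); h=cv2.cvtColor(s["image"],cv2.COLOR_RGB2HSV); m=(h[...,1]<60)&(h[...,2]>150); m[265:]=0
print(proj(s,[.5255,-.1505,.078])); blobs(s,m,.078,300); print(pose()[0],pose()[2]["orientation"])
```

```text
[324.94278971 204.81504149]
px [12. 64.] area 1364 world [ 0.8379 -0.2754] sides [0.0419 0.1402] ang 13.0
px [35. 67.] area 2058 world [ 0.8171 -0.292 ] sides [0.035  0.1149] ang 3.5
px [58. 47.] area 2020 world [ 0.7905 -0.3027] sides [0.0317 0.0934] ang 0.1
px [363.  52.] area 31263 world [ 0.4892 -0.2955] sides [0.2946 0.1083] ang 0.1
px [151.  83.] area 8057 world [ 0.7041 -0.2791] sides [0.1096 0.1102] ang 64.8
px [325. 201.] area 1697 world [ 0.526  -0.1543] sides [0.0488 0.0513] ang 0.2
px [377. 243.] area 2210 world [ 0.4647 -0.1036] sides [0.0727 0.0494] ang 7.5
px [328. 247.] area 432 world [ 0.521  -0.1008] sides [0.0162 0.0411] ang 4.7
px [178. 259.] area 371 world [ 0.6944 -0.0877] sides [0.0448 0.0147] ang 0.2
[ 0.52589142 -0.14987658  0.31002804] [-1.79955110e+02  8.17437055e-04 -8.98727118e+01]
```

Request:
jog_arm([
  [[1, 0.0025, 0, 0.05, 0, 0, 0], [1, 0.0025, 0, 0.1, 0, 0, 0], [1, 0.0025, 0, 0.15, 0, 0, 0], [1, 0.0025, 0, 0.19, 0, 0, 0], [1, 0.0025, 0, 0.22, 0, 0, 0], [1, 0.0025, 0, 0.245, 0, 0, 0], [1, 0.0025, 0, 0.265, 0, 0, 0], [1, 0.0025, 0, 0.265, 0, 0, 0], [0.5, 0.0025, 0, 0.265, 0, 0, 0], [0, 0.0025, 0, 0.265, 0, 0, 0], [0, 0.0025, 0, 0.265, 0, 0, 0], [0, 0.0025, 0, 0.265, 0, 0, 0], [0, 0.0025, 0, 0.265, 0, 0, 0], [0, 0.0025, 0, 0.265, 0, 0, 0], [0, 0.0025, 0, 0.22, 0, 0, 0], [0, 0.0025, 0, 0.16, 0, 0, 0], [0, 0.0025, 0, 0.1, 0, 0, 0], [0, 0.0025, 0, 0.1, 0, 0, 0]],
])

```text
clock: 26.18
tool_pos: [0.5283, -0.1534, 0.2147]
orientation: [-179.5, -0.0, -89.9]
force: [0.4, 0.4, -1.3]
opening: 0.0531
gripper_force: 30.0
```

```bash
cat >> h.py <<'E'
BC=np.array([.498,.329]); BY=-2.6
def slot(x,z,y=0.):
    a=np.radians(BY); p=BC+[x*np.cos(a)-y*np.sin(a),x*np.sin(a)+y*np.cos(a)]; goto([*p,z],BY); return p
E
python3 - <<'E'
from h import *
print(pose()[0],pose()[2]["opening"]); print(slot(-.1005,.21))
E
```

```text
[ 0.5283381  -0.1534272   0.21467783] 0.053145137949505074
shift [-0.4871  0.1303  0.0032] turn [ -0.41  -0.43 -87.35]
[0.39760346 0.33355898]
```

Request:
jog_arm([
  [[0, -0.03, 0, 0, 0, 0, -6], [0, -0.07, 0.01, 0, 0, 0, -14], [0, -0.11, 0.02, 0, 0, 0, -22], [0, -0.15, 0.03, 0, 0, 0, -30], [0, -0.19, 0.04, 0, 0, 0, -38], [0, -0.23, 0.05, 0, 0, 0, -46], [0, -0.27, 0.06, 0, 0, 0, -54], [0, -0.31, 0.075, 0, 0, 0, -62], [0, -0.35, 0.09, 0, 0, 0, -70], [0, -0.39, 0.105, 0, 0, 0, -77], [0, -0.43, 0.12, 0, 0, 0, -83], [0, -0.465, 0.13, 0, 0, 0, -87], [0, -0.487, 0.13, 0.003, 0, 0, -87.3], [0, -0.487, 0.13, 0.003, 0, 0, -87.3], [0, -0.487, 0.13, 0.003, 0, 0, -87.3], [0, -0.487, 0.13, 0.003, 0, 0, -87.3]],
])

```text
clock: 28.18
tool_pos: [0.3956, 0.3329, 0.2065]
orientation: [180.0, 0.0, -2.8]
force: [0.8, -0.0, -1.5]
opening: 0.0532
gripper_force: 30.0
```

Run:
```python
from h import *
print(pose()[0],pose()[2]["orientation"]); slot(-.1005,.0515)
# jar lid in hand, in wrist view
s=wrist(); save(s,"w11")
```

```text
[0.3956036  0.33289214 0.20645643] [ 1.79987308e+02  1.12232501e-02 -2.76339718e+00]
shift [ 0.002  -0.0008  0.155 ] turn [ 0.01  0.01 -0.16]
```

Request:
jog_arm([
  [[0, 0.002, -0.001, 0.03, 0, 0, 0], [0, 0.002, -0.001, 0.07, 0, 0, 0], [0, 0.002, -0.001, 0.1, 0, 0, 0], [0, 0.002, -0.001, 0.125, 0, 0, 0], [0, 0.002, -0.001, 0.142, 0, 0, 0], [0, 0.002, -0.001, 0.15, 0, 0, 0], [0, 0.002, -0.001, 0.155, 0, 0, 0], [0, 0.002, -0.001, 0.155, 0, 0, 0], [0, 0.002, -0.001, 0.155, 0, 0, 0]],
])

```text
clock: 29.35
tool_pos: [0.3977, 0.3351, 0.0522]
orientation: [-179.9, -0.0, -2.7]
force: [-0.3, -0.3, -1.0]
opening: 0.0527
gripper_force: 30.0
```

Request:
jog_arm([
  [[0, 0, 0.0015, 0.0015, 0, 0, 0], [0, 0, 0.0015, 0.0015, 0, 0, 0], [0.66, 0, 0.0015, 0.0015, 0, 0, 0], [0.75, 0, 0.0015, 0.0015, 0, 0, 0], [0.8, 0, 0.0015, 0.0015, 0, 0, 0], [0.8, 0, 0.0015, 0.0015, 0, 0, 0], [0.8, 0, 0.0015, -0.03, 0, 0, 0], [0.8, 0, 0.0015, -0.09, 0, 0, 0], [0.8, 0, 0.0015, -0.15, 0, 0, 0], [0.8, 0, 0.0015, -0.21, 0, 0, 0], [0.8, 0, 0.0015, -0.26, 0, 0, 0], [0.8, 0, 0.0015, -0.26, 0, 0, 0]],
])

```text
clock: 30.85
tool_pos: [0.3986, 0.3346, 0.3161]
orientation: [-179.6, -0.3, -2.7]
force: [0.1, -0.6, -1.5]
opening: 0.0704
gripper_force: 0.0
```

Run:
```python
from h import *
print(pose()[0]); s=wrist(); save(s,"w12"); h=cv2.cvtColor(s["image"],cv2.COLOR_RGB2HSV); m=(h[...,1]<60)&(h[...,2]>150); m[265:]=0
print(proj(s,[.3976,.3336,.083])); blobs(s,m,.083,300)
goto([.682,.06,.31],-2.6); goto([.665,.192,.31],-2.6)
```

```text
[0.39856575 0.33456661 0.3161329 ]
[325.29488547 206.3073711 ]
px [ 5. 45.] area 579 world [0.5754 0.6429] sides [0.0509 0.0138] ang 73.8
px [532. 134.] area 13118 world [0.4514 0.1168] sides [0.238  0.1085] ang 6.3
px [635. 138.] area 401 world [0.4558 0.0064] sides [0.0102 0.0551] ang 87.3
px [458. 164.] area 723 world [0.4371 0.1887] sides [0.032  0.0265] ang 4.4
px [327. 205.] area 1726 world [0.398  0.3317] sides [0.0507 0.0507] ang 42.1
shift [0.2968 0.2602 0.0029] turn [-0.2  -0.09 -0.08]
shift [0.2737 0.1291 0.0033] turn [-0.2  -0.09 -0.08]
```

The jar is in its slot. Next I'm hovering over pack_l.

Request:
jog_arm([
  [[0.8, 0.04, 0.02, 0, 0, 0, 0], [0.8, 0.09, 0.04, 0, 0, 0, 0], [0.8, 0.14, 0.065, 0, 0, 0, 0], [0.8, 0.19, 0.09, 0, 0, 0, 0], [0.8, 0.24, 0.115, 0, 0, 0, 0], [0.8, 0.274, 0.129, 0, 0, 0, 0], [0.8, 0.274, 0.129, 0, 0, 0, 0], [0.8, 0.274, 0.129, 0, 0, 0, 0], [0.8, 0.274, 0.129, 0, 0, 0, 0]],
])

```text
clock: 32.02
tool_pos: [0.6642, 0.1922, 0.3115]
orientation: [-180.0, 0.0, -2.6]
force: [0.3, 0.1, -0.6]
opening: 0.0704
gripper_force: 0.0
```

Run:
```python
from h import *
print(pose()[0],pose()[2]["orientation"]); s=wrist(); save(s,"w13"); im=s["image"]; h=cv2.cvtColor(im,cv2.COLOR_RGB2HSV); H,S,V=[h[...,i] for i in range(3)]
p=proj(s,[.676,.192,.088]); print(p); u,v=p.astype(int)
print(im[v,u-50:u+50:5].tolist())
roi=np.zeros(H.shape,bool); roi[max(v-60,0):v+60,u-70:u+70]=1; roi[266:]=0
print("label");blobs(s,roi&(H>18)&(H<32)&(S>90)&(V>200),.088,200)
print("dark");blobs(s,roi&(V<45),.088,200)
```

```text
[0.6642015  0.19215121 0.31146103] [-1.79999494e+02  1.75065547e-02 -2.61643154e+00]
[322.55983631 195.28733397]
[[253, 180, 74], [253, 182, 74], [253, 183, 75], [254, 190, 78], [254, 187, 75], [93, 67, 52], [70, 65, 60], [255, 245, 68], [255, 244, 68], [255, 242, 63], [255, 241, 63], [255, 245, 61], [255, 246, 69], [255, 244, 68], [77, 66, 48], [60, 57, 53], [185, 108, 45], [192, 114, 53], [188, 112, 48], [189, 112, 50]]
label
px [302. 161.] area 497 world [0.7126 0.213 ] sides [0.0638 0.0143] ang 9.3
px [375. 159.] area 215 world [0.7113 0.1354] sides [0.0335 0.0096] ang 89.8
px [322. 195.] area 992 world [0.6765 0.1922] sides [0.0367 0.0309] ang 15.7
px [324. 229.] area 5170 world [0.6431 0.1947] sides [0.0668 0.1493] ang 84.3
dark
```

Run:
```python
from h import *
s=pickle.load(open("w13.pkl","rb")); im=s["image"]; h=cv2.cvtColor(im,cv2.COLOR_RGB2HSV); H,S,V=[h[...,i].astype(int) for i in range(3)]
def ell(m,z):
    ct=max(cv2.findContours(m.astype(np.uint8),0,2)[0],key=cv2.contourArea); r=cv2.minAreaRect(ct)
    q=np.array([ray(s,*p,z)[:2] for p in cv2.boxPoints(r)]);
    for i in(0,1):
        d=q[i+1]-q[i]; print("side",np.linalg.norm(d).round(4),"dir",np.degrees(np.arctan2(d[1],d[0])).round(1)%180)
    print(q.mean(0).round(4))
y=np.zeros(H.shape,bool); y[165:225,290:355]=1
ell(y&(H>24)&(S>130)&(V>220),.088)
# whole pack silhouette: dark unsaturated + label
m=np.zeros(H.shape,bool); m[140:262,260:390]=1
d=m&((V<115)&(S<115)|((H>24)&(S>130)&(V>220))); n,l,st,_=cv2.connectedComponentsWithStats(d.astype(np.uint8)); k=1+np.argmax(st[1:,4]); print(st[k]); ell(l==k,.088)
print(im[150:262:6,322].tolist())
```

```text
side 0.0347 dir 105.7
side 0.0289 dir 16.30000000000001
[0.6765 0.1922]
[ 294  164   58   56 1071]
side 0.0527 dir 104.8
side 0.0488 dir 15.900000000000006
[0.6798 0.1928]
[[253, 182, 73], [254, 187, 74], [254, 192, 77], [34, 26, 27], [57, 55, 54], [233, 176, 58], [255, 243, 63], [255, 243, 69], [255, 246, 70], [255, 243, 67], [211, 152, 55], [191, 115, 57], [252, 177, 74], [253, 177, 70], [254, 187, 74], [255, 201, 83], [255, 197, 79], [254, 194, 79], [254, 188, 77]]
```

Request:
jog_arm([
  [[0.8, 0.013, 0, 0.04, 0, 0, -9], [0.8, 0.013, 0, 0.09, 0, 0, -18.4], [0.8, 0.013, 0, 0.14, 0, 0, -18.4], [0.8, 0.013, 0, 0.18, 0, 0, -18.4], [0.8, 0.013, 0, 0.21, 0, 0, -18.4], [0.8, 0.013, 0, 0.235, 0, 0, -18.4], [0.8, 0.013, 0, 0.255, 0, 0, -18.4], [0.8, 0.013, 0, 0.264, 0, 0, -18.4], [0.8, 0.013, 0, 0.264, 0, 0, -18.4], [0.4, 0.013, 0, 0.264, 0, 0, -18.4], [0, 0.013, 0, 0.264, 0, 0, -18.4], [0, 0.013, 0, 0.264, 0, 0, -18.4], [0, 0.013, 0, 0.264, 0, 0, -18.4], [0, 0.013, 0, 0.264, 0, 0, -18.4], [0, 0.013, 0, 0.22, 0, 0, -18.4], [0, 0.013, 0, 0.16, 0, 0, -18.4], [0, 0.013, 0, 0.1, 0, 0, -18.4], [0, 0.013, 0, 0.08, 0, 0, -18.4], [0, 0.013, 0, 0.08, 0, 0, -18.4]],
])

```text
clock: 34.45
tool_pos: [0.6782, 0.1909, 0.2328]
orientation: [-180.0, -0.1, 15.7]
force: [-0.3, -0.0, -3.5]
opening: 0.0564
gripper_force: 30.0
```

Run:
```python
from h import *
print(pose()[0],pose()[2]["opening"]); slot(-.047,.23)
```

```text
[0.67822012 0.19092863 0.23282515] 0.05639852169366693
shift [-0.1807 -0.1965  0.0026] turn [-0.06 -0.11 18.31]
```

Request:
jog_arm([
  [[0, -0.02, -0.02, 0, 0, 0, 2], [0, -0.05, -0.054, 0, 0, 0, 5], [0, -0.08, -0.087, 0, 0, 0, 9], [0, -0.11, -0.12, 0, 0, 0, 12], [0, -0.14, -0.152, 0, 0, 0, 15], [0, -0.165, -0.18, 0, 0, 0, 18], [0, -0.181, -0.1965, 0.003, 0, 0, 18.3], [0, -0.181, -0.1965, 0.003, 0, 0, 18.3], [0, -0.181, -0.1965, 0.003, 0, 0, 18.3], [0, -0.181, -0.1965, 0.003, 0, 0, 18.3]],
])

```text
clock: 35.7
tool_pos: [0.4508, 0.3304, 0.2277]
orientation: [179.9, 0.0, -2.6]
force: [-0.7, -1.3, -4.1]
opening: 0.056
gripper_force: 30.0
```

Run:
```python
from h import *
print(pose()[0],pose()[2]["orientation"]); slot(-.047,.054)
```

```text
[0.45084106 0.33039239 0.22774065] [ 1.79931306e+02  4.58955380e-02 -2.62612392e+00]
shift [ 0.0003 -0.001   0.1737] turn [ 0.07  0.05 -0.03]
```

Request:
jog_arm([
  [[0, 0, 0, 0.03, 0, 0, 0], [0, 0, 0, 0.07, 0, 0, 0], [0, 0, 0, 0.11, 0, 0, 0], [0, 0, 0, 0.14, 0, 0, 0], [0, 0, 0, 0.157, 0, 0, 0], [0, 0, 0, 0.167, 0, 0, 0], [0, 0, 0, 0.173, 0, 0, 0], [0, 0, 0, 0.174, 0, 0, 0], [0, 0, 0, 0.174, 0, 0, 0]],
])

```text
clock: 36.83
tool_pos: [0.4508, 0.3313, 0.0551]
orientation: [-180.0, -0.0, -2.6]
force: [-0.8, 0.3, -1.9]
opening: 0.0557
gripper_force: 30.0
```

Request:
jog_arm([
  [[0, 0, 0, 0.0015, 0, 0, 0], [0, 0, 0, 0.0025, 0, 0, 0], [0, 0, 0, 0.0025, 0, 0, 0], [0.68, 0, 0, 0.0025, 0, 0, 0], [0.75, 0, 0, 0.0025, 0, 0, 0], [0.8, 0, 0, 0.0025, 0, 0, 0], [0.8, 0, 0, 0.0025, 0, 0, 0], [0.8, 0, 0, -0.03, 0, 0, 0], [0.8, 0, 0, -0.09, 0, 0, 0], [0.8, 0, 0, -0.15, 0, 0, 0], [0.8, 0, 0, -0.21, 0, 0, 0], [0.8, 0, 0, -0.26, 0, 0, 0], [0.8, 0, 0, -0.26, 0, 0, 0], [0.8, 0, 0, -0.26, 0, 0, 0]],
])

```text
clock: 38.58
tool_pos: [0.4502, 0.3309, 0.3141]
orientation: [-180.0, 0.0, -2.6]
force: [-0.2, 0.3, -0.3]
opening: 0.0703
gripper_force: 0.0
```

Run:
```python
from h import *
print(pose()[0]); s=wrist(); save(s,"w14"); h=cv2.cvtColor(s["image"],cv2.COLOR_RGB2HSV); H,S,V=[h[...,i] for i in range(3)]
p=proj(s,[.451,.3311,.093]); print("exp",p); u,v=p.astype(int); m=np.zeros(H.shape,bool); m[v-40:v+40,u-45:u+45]=1
blobs(s,m&(H>24)&(S>130)&(V>220),.093,200)
goto([.675,.017,.31],-2.6)
```

```text
[0.45021554 0.33088343 0.31408678]
exp [322.68480749 205.76825719]
px [323. 207.] area 832 world [0.449  0.3309] sides [0.0341 0.0274] ang 87.4
shift [0.2388 0.3032 0.0034] turn [0.07 0.07 0.02]
```

Request:
jog_arm([
  [[0.8, 0.035, 0.045, 0, 0, 0, 0], [0.8, 0.07, 0.09, 0, 0, 0, 0], [0.8, 0.105, 0.135, 0, 0, 0, 0], [0.8, 0.14, 0.18, 0, 0, 0, 0], [0.8, 0.175, 0.225, 0, 0, 0, 0], [0.8, 0.21, 0.27, 0, 0, 0, 0], [0.8, 0.239, 0.303, 0.003, 0, 0, 0], [0.8, 0.239, 0.303, 0.003, 0, 0, 0], [0.8, 0.239, 0.303, 0.003, 0, 0, 0], [0.8, 0.239, 0.303, 0.003, 0, 0, 0]],
])

```text
clock: 39.88
tool_pos: [0.6752, 0.0185, 0.3113]
orientation: [180.0, 0.0, -2.5]
force: [0.6, 0.7, 0.1]
opening: 0.0705
gripper_force: 0.0
```

```bash
cat >> h.py <<'E'
def rect(s,m,z):
    ct=max(cv2.findContours(m.astype(np.uint8),0,2)[0],key=cv2.contourArea); r=cv2.minAreaRect(ct)
    q=np.array([ray(s,*p,z)[:2] for p in cv2.boxPoints(r)])
    for i in(0,1):
        d=q[i+1]-q[i]; print("side",np.linalg.norm(d).round(4),"dir",np.degrees(np.arctan2(d[1],d[0])).round(1)%180)
    print("centre",q.mean(0).round(4),"px",np.round(r[0]))
E
python3 - <<'E'
from h import *
print(pose()[0],pose()[2]["orientation"]); s=wrist(); save(s,"w15"); h=cv2.cvtColor(s["image"],cv2.COLOR_RGB2HSV); H,S,V=[h[...,i] for i in range(3)]
p=proj(s,[.687,.017,.092]); print("exp",p); u,v=p.astype(int); m=np.zeros(H.shape,bool); m[v-45:v+45,u-45:u+45]=1
rect(s,m&(H>24)&(S>130)&(V>220),.092); g=m&(S<75)&(V>90); rect(s,g,.092); rect(s,m&(S<60)&(V>150),.092)
for k in range(-45,46,9): print(h[v+k,u].tolist(),h[v,u+k].tolist())
m[:]=0; m[:262]=1; print("coil"); blobs(s,m&(S<60)&(V>185),.09,400); print("tin");blobs(s,m&(S<60)&(V>185),.082,400)
E
```

```text
[0.67518941 0.018499   0.31134896] [ 1.79997336e+02  2.55546463e-02 -2.51187347e+00]
exp [323.8178544  195.80196433]
side 0.0227 dir 91.9
side 0.0226 dir 2.4000000000000057
centre [0.6854 0.0158] px [325. 197.]
side 0.0383 dir 91.4
side 0.0456 dir 2.1999999999999886
centre [0.6872 0.016 ] px [325. 195.]
side 0.0373 dir 92.4
side 0.0432 dir 3.1999999999999886
centre [0.6864 0.0159] px [325. 196.]
[17, 184, 251] [13, 189, 167]
[17, 181, 252] [14, 192, 161]
[14, 173, 228] [13, 190, 157]
[15, 45, 186] [13, 156, 155]
[21, 127, 247] [25, 150, 253]
[26, 193, 255] [26, 193, 255]
[27, 195, 255] [27, 194, 254]
[15, 48, 213] [16, 49, 197]
[16, 188, 250] [14, 191, 143]
[16, 183, 249] [13, 181, 148]
[17, 185, 251] [13, 181, 148]
coil
px [568. 135.] area 7296 world [ 0.7381 -0.2456] sides [0.0972 0.1192] ang 5.8
px [401. 182.] area 1865 world [ 0.6962 -0.0647] sides [0.0481 0.0555] ang 84.9
px [324. 196.] area 697 world [0.6856 0.0165] sides [0.0364 0.0424] ang 2.2
px [244. 203.] area 1312 world [0.6823 0.1031] sides [0.0423 0.0435] ang 87.5
px [615. 250.] area 1210 world [ 0.613  -0.3026] sides [0.0562 0.0288] ang 87.5
tin
px [568. 135.] area 7296 world [ 0.7379 -0.251 ] sides [0.0992 0.1217] ang 5.8
px [401. 182.] area 1865 world [ 0.6951 -0.0664] sides [0.0491 0.0566] ang 84.9
px [324. 196.] area 697 world [0.6843 0.0166] sides [0.0372 0.0433] ang 2.2
px [244. 203.] area 1312 world [0.6809 0.1049] sides [0.0432 0.0445] ang 87.5
px [615. 250.] area 1210 world [ 0.6102 -0.3092] sides [0.0574 0.0294] ang 87.5
```

Request:
jog_arm([
  [[0.62, 0.011, 0.002, 0.04, 0, 0, -4.8], [0.62, 0.011, 0.002, 0.09, 0, 0, -4.8], [0.62, 0.011, 0.002, 0.14, 0, 0, -4.8], [0.62, 0.011, 0.002, 0.17, 0, 0, -4.8], [0.62, 0.011, 0.002, 0.2, 0, 0, -4.8], [0.62, 0.011, 0.002, 0.225, 0, 0, -4.8], [0.62, 0.011, 0.002, 0.248, 0, 0, -4.8], [0.62, 0.011, 0.002, 0.264, 0, 0, -4.8], [0.62, 0.011, 0.002, 0.264, 0, 0, -4.8], [0.3, 0.011, 0.002, 0.264, 0, 0, -4.8], [0, 0.011, 0.002, 0.264, 0, 0, -4.8], [0, 0.011, 0.002, 0.264, 0, 0, -4.8], [0, 0.011, 0.002, 0.264, 0, 0, -4.8], [0, 0.011, 0.002, 0.264, 0, 0, -4.8], [0, 0.011, 0.002, 0.22, 0, 0, -4.8], [0, 0.011, 0.002, 0.16, 0, 0, -4.8], [0, 0.011, 0.002, 0.1, 0, 0, -4.8], [0, 0.011, 0.002, 0.08, 0, 0, -4.8], [0, 0.011, 0.002, 0.08, 0, 0, -4.8]],
])

```text
clock: 42.3
tool_pos: [0.687, 0.0152, 0.2333]
orientation: [-179.9, -0.2, 2.2]
force: [-0.7, 0.2, -2.1]
opening: 0.0401
gripper_force: 30.0
```

Run:
```python
from h import *
print(pose()[0],pose()[2]["opening"]); slot(.0025,.23)
```

```text
[0.68702018 0.01516578 0.23325412] 0.040118253611728376
shift [-0.1743 -0.3207  0.003 ] turn [-0.06 -0.17  4.81]
```

Request:
jog_arm([
  [[0, -0.01, -0.02, 0, 0, 0, 1], [0, -0.03, -0.055, 0, 0, 0, 2], [0, -0.055, -0.1, 0, 0, 0, 3], [0, -0.08, -0.147, 0, 0, 0, 4], [0, -0.105, -0.194, 0, 0, 0, 4.8], [0, -0.13, -0.24, 0, 0, 0, 4.8], [0, -0.153, -0.282, 0, 0, 0, 4.8], [0, -0.168, -0.31, 0, 0, 0, 4.8], [0, -0.174, -0.321, 0.003, 0, 0, 4.8], [0, -0.174, -0.321, 0.003, 0, 0, 4.8], [0, -0.174, -0.321, 0.003, 0, 0, 4.8], [0, -0.174, -0.321, 0.003, 0, 0, 4.8]],
])

```text
clock: 43.8
tool_pos: [0.5007, 0.3282, 0.2284]
orientation: [180.0, 0.0, -2.7]
force: [0.1, 0.5, -2.3]
opening: 0.0396
gripper_force: 30.0
```

Run:
```python
from h import *
print(pose()[0],pose()[2]["orientation"]); print(slot(.0025,.0545))
```

```text
[0.50071885 0.32819685 0.22836288] [ 1.79983307e+02  1.16633300e-02 -2.65273405e+00]
shift [-0.0002 -0.0007  0.1739] turn [ 0.02  0.01 -0.05]
[0.50049743 0.32888659]
```

Request:
jog_arm([
  [[0, 0, 0, 0.03, 0, 0, 0], [0, 0, 0, 0.07, 0, 0, 0], [0, 0, 0, 0.11, 0, 0, 0], [0, 0, 0, 0.14, 0, 0, 0], [0, 0, 0, 0.157, 0, 0, 0], [0, 0, 0, 0.167, 0, 0, 0], [0, 0, 0, 0.172, 0, 0, 0], [0, 0, 0, 0.175, 0, 0, 0], [0, 0, 0, 0.175, 0, 0, 0], [0, 0, 0, 0.176, 0, 0, 0], [0, 0, 0, 0.176, 0, 0, 0], [0.5, 0, 0, 0.176, 0, 0, 0], [0.55, 0, 0, 0.176, 0, 0, 0], [0.65, 0, 0, 0.176, 0, 0, 0], [0.65, 0, 0, 0.15, 0, 0, 0], [0.65, 0, 0, 0.09, 0, 0, 0], [0.65, 0, 0, 0.03, 0, 0, 0], [0.65, 0, 0, -0.03, 0, 0, 0], [0.65, 0, 0, -0.085, 0, 0, 0], [0.65, 0, 0, -0.085, 0, 0, 0]],
])

```text
clock: 46.3
tool_pos: [0.5019, 0.3303, 0.319]
orientation: [-179.6, -0.4, -2.6]
force: [-0.6, 1.1, -1.7]
opening: 0.0573
gripper_force: 0.0
```

Run:
```python
from h import *
print(pose()[0]); s=wrist(); save(s,"w16"); h=cv2.cvtColor(s["image"],cv2.COLOR_RGB2HSV); H,S,V=[h[...,i] for i in range(3)]
p=proj(s,[.5005,.329,.097]); print("exp",p); u,v=p.astype(int); m=np.zeros(H.shape,bool); m[v-35:v+35,u-35:u+35]=1
g=m&(S<75)&(V>90); rect(s,g,.097); rect(s,m&(H>24)&(S>130)&(V>220),.097)
goto([.685,-.067,.31],-2.6)
```

```text
[0.50192098 0.33031359 0.31902015]
exp [325.53868914 208.97062604]
side 0.0382 dir 87.5
side 0.0525 dir 178.3
centre [0.5033 0.3284] px [326. 206.]
side 0.0226 dir 87.5
side 0.0231 dir 178.0
centre [0.4987 0.328 ] px [326. 210.]
shift [0.2019 0.3881 0.0049] turn [-0.21 -0.15  0.02]
```

Request:
jog_arm([
  [[0.8, 0.025, 0.048, 0, 0, 0, 0], [0.8, 0.05, 0.096, 0, 0, 0, 0], [0.8, 0.075, 0.144, 0, 0, 0, 0], [0.8, 0.1, 0.192, 0, 0, 0, 0], [0.8, 0.125, 0.24, 0, 0, 0, 0], [0.8, 0.15, 0.29, 0, 0, 0, 0], [0.8, 0.18, 0.346, 0.003, 0, 0, 0], [0.8, 0.202, 0.388, 0.005, 0, 0, 0], [0.8, 0.202, 0.388, 0.005, 0, 0, 0], [0.8, 0.202, 0.388, 0.005, 0, 0, 0], [0.8, 0.202, 0.388, 0.005, 0, 0, 0], [0.8, 0.202, 0.388, 0.005, 0, 0, 0]],
])

```text
clock: 47.85
tool_pos: [0.6844, -0.0664, 0.3088]
orientation: [-180.0, -0.0, -2.5]
force: [-0.2, -0.6, 0.2]
opening: 0.0701
gripper_force: 0.0
```

Run:
```python
from h import *
print(pose()[0],pose()[2]["orientation"]); s=wrist(); save(s,"w17"); h=cv2.cvtColor(s["image"],cv2.COLOR_RGB2HSV); H,S,V=[h[...,i] for i in range(3)]
p=proj(s,[.6945,-.067,.082]); print("exp",p); u,v=p.astype(int); m=np.zeros(H.shape,bool); m[v-40:v+45,u-40:u+40]=1
for t in(150,185,215): blobs(s,m&(S<60)&(V>t),.082,300)
print([h[v+k,u].tolist() for k in range(-36,40,6)])
print(proj(s,[.7195,-.067,.082]),proj(s,[.6695,-.067,.082]))
```

```text
[ 0.68440401 -0.06644855  0.30884584] [-1.79988307e+02 -2.27027521e-02 -2.49229318e+00]
exp [323.07466676 196.47854262]
px [327. 195.] area 1694 world [ 0.6948 -0.0711] sides [0.0495 0.0486] ang 67.2
px [327. 196.] area 1643 world [ 0.6945 -0.0707] sides [0.048 0.048] ang 87.5
px [327. 196.] area 1626 world [ 0.6945 -0.0707] sides [0.048 0.048] ang 87.5
[[17, 187, 251], [16, 183, 249], [19, 42, 134], [60, 1, 255], [60, 1, 255], [60, 1, 255], [30, 2, 255], [60, 1, 255], [60, 1, 255], [60, 1, 255], [16, 182, 246], [16, 191, 248], [16, 192, 245]]
[322.04680103 173.2043633 ] [324.06769637 218.96392027]
```

Request:
jog_arm([
  [[0.8, 0.01, 0.004, 0.04, 0, 0, 0], [0.8, 0.01, 0.004, 0.09, 0, 0, 0], [0.8, 0.01, 0.004, 0.14, 0, 0, 0], [0.8, 0.01, 0.004, 0.17, 0, 0, 0], [0.8, 0.01, 0.004, 0.2, 0, 0, 0], [0.8, 0.01, 0.004, 0.225, 0, 0, 0], [0.8, 0.01, 0.004, 0.247, 0, 0, 0], [0.8, 0.01, 0.004, 0.261, 0, 0, 0], [0.8, 0.01, 0.004, 0.261, 0, 0, 0], [0.4, 0.01, 0.004, 0.261, 0, 0, 0], [0, 0.01, 0.004, 0.261, 0, 0, 0], [0, 0.01, 0.004, 0.261, 0, 0, 0], [0, 0.01, 0.004, 0.261, 0, 0, 0], [0, 0.01, 0.004, 0.261, 0, 0, 0], [0, 0.01, 0.004, 0.22, 0, 0, 0], [0, 0.01, 0.004, 0.16, 0, 0, 0], [0, 0.01, 0.004, 0.1, 0, 0, 0], [0, 0.01, 0.004, 0.08, 0, 0, 0], [0, 0.01, 0.004, 0.08, 0, 0, 0]],
])

```text
clock: 50.28
tool_pos: [0.6948, -0.072, 0.2301]
orientation: [-180.0, -0.2, -2.6]
force: [-0.1, 0.7, -1.8]
opening: 0.0495
gripper_force: 30.0
```

Run:
```python
from h import *
print(pose()[0],pose()[2]["opening"]); slot(.054,.23)
```

```text
[ 0.69480386 -0.07203444  0.23005529] 0.0495327768498956
shift [-1.607e-01 -3.917e-01 -1.000e-04] turn [-0.04 -0.15  0.01]
```

Request:
jog_arm([
  [[0, -0.01, -0.025, 0, 0, 0, 0], [0, -0.03, -0.07, 0, 0, 0, 0], [0, -0.05, -0.12, 0, 0, 0, 0], [0, -0.07, -0.17, 0, 0, 0, 0], [0, -0.09, -0.22, 0, 0, 0, 0], [0, -0.11, -0.27, 0, 0, 0, 0], [0, -0.13, -0.315, 0, 0, 0, 0], [0, -0.147, -0.358, 0, 0, 0, 0], [0, -0.157, -0.383, 0, 0, 0, 0], [0, -0.161, -0.392, 0, 0, 0, 0], [0, -0.161, -0.392, 0, 0, 0, 0], [0, -0.161, -0.392, 0, 0, 0, 0], [0, -0.161, -0.392, 0, 0, 0, 0]],
])

```text
clock: 51.9
tool_pos: [0.5515, 0.3258, 0.2285]
orientation: [180.0, 0.0, -2.7]
force: [0.1, 0.3, -1.6]
opening: 0.0497
gripper_force: 30.0
```

Run:
```python
from h import *
print(pose()[0],pose()[2]["orientation"]); print(slot(.054,.0535))
```

```text
[0.55154023 0.32582132 0.22845142] [ 1.79990494e+02  8.20321846e-03 -2.65094937e+00]
shift [ 0.0004 -0.0008  0.175 ] turn [ 0.01  0.01 -0.05]
[0.55194441 0.3265504 ]
```

Request:
jog_arm([
  [[0, 0.0005, 0, 0.03, 0, 0, 0], [0, 0.0005, 0, 0.07, 0, 0, 0], [0, 0.0005, 0, 0.11, 0, 0, 0], [0, 0.0005, 0, 0.14, 0, 0, 0], [0, 0.0005, 0, 0.157, 0, 0, 0], [0, 0.0005, 0, 0.167, 0, 0, 0], [0, 0.0005, 0, 0.172, 0, 0, 0], [0, 0.0005, 0, 0.175, 0, 0, 0], [0, 0.0005, 0, 0.175, 0, 0, 0], [0, 0.0005, 0, 0.176, 0, 0, 0], [0, 0.0005, 0, 0.176, 0, 0, 0], [0.6, 0.0005, 0, 0.176, 0, 0, 0], [0.66, 0.0005, 0, 0.176, 0, 0, 0], [0.72, 0.0005, 0, 0.176, 0, 0, 0], [0.72, 0.0005, 0, 0.15, 0, 0, 0], [0.72, 0.0005, 0, 0.09, 0, 0, 0], [0.72, 0.0005, 0, 0.03, 0, 0, 0], [0.72, 0.0005, 0, -0.03, 0, 0, 0], [0.72, 0.0005, 0, -0.085, 0, 0, 0], [0.72, 0.0005, 0, -0.085, 0, 0, 0]],
])

```text
clock: 54.4
tool_pos: [0.5534, 0.3278, 0.3193]
orientation: [-179.6, -0.4, -2.6]
force: [-0.6, 0.1, 0.0]
opening: 0.0631
gripper_force: 0.0
```

Run:
```python
from h import *
print(pose()[0]); s=wrist(); save(s,"w18"); h=cv2.cvtColor(s["image"],cv2.COLOR_RGB2HSV); H,S,V=[h[...,i] for i in range(3)]
p=proj(s,[.552,.3266,.087]); print("exp",p); u,v=p.astype(int); m=np.zeros(H.shape,bool); m[v-38:v+38,u-40:u+40]=1
blobs(s,m&(S<60)&(V>200),.087,300)
goto([.672,.104,.31],-2.6)
```

```text
[0.55342788 0.32784519 0.31934236]
exp [325.43863914 207.35131809]
px [325. 207.] area 1592 world [0.5515 0.3271] sides [0.048  0.0484] ang 87.5
shift [0.1297 0.2178 0.0055] turn [-0.2  -0.17  0.02]
```

The tin is placed as planned. The coil is last.

Request:
jog_arm([
  [[0.8, 0.025, 0.042, 0, 0, 0, 0], [0.8, 0.052, 0.087, 0, 0, 0, 0], [0.8, 0.078, 0.131, 0, 0, 0, 0], [0.8, 0.105, 0.176, 0, 0, 0, 0], [0.8, 0.13, 0.218, 0.005, 0, 0, 0], [0.8, 0.13, 0.218, 0.005, 0, 0, 0], [0.8, 0.13, 0.218, 0.005, 0, 0, 0], [0.8, 0.13, 0.218, 0.005, 0, 0, 0]],
])

```text
clock: 55.45
tool_pos: [0.6713, 0.1041, 0.3081]
orientation: [180.0, 0.0, -2.5]
force: [0.0, 0.7, 1.0]
opening: 0.0701
gripper_force: 0.0
```

Run:
```python
from h import *
print(pose()[0],pose()[2]["orientation"]); s=wrist(); save(s,"w19"); h=cv2.cvtColor(s["image"],cv2.COLOR_RGB2HSV); H,S,V=[h[...,i] for i in range(3)]
p=proj(s,[.682,.1035,.09]); print("exp",p); u,v=p.astype(int); m=np.zeros(H.shape,bool); m[v-40:v+45,u-40:u+40]=1
for t in(185,225): blobs(s,m&(S<60)&(V>t),.09,300)
```

```text
[0.67132003 0.10407622 0.30812178] [ 1.79993308e+02  3.71798080e-02 -2.51524716e+00]
exp [322.97906184 197.04160297]
px [323. 196.] area 1357 world [0.6822 0.1035] sides [0.0418 0.0438] ang 87.5
px [323. 196.] area 1346 world [0.6822 0.1035] sides [0.0418 0.0438] ang 87.5
```

Request:
jog_arm([
  [[0.72, 0.011, 0, 0.04, 0, 0, 0], [0.72, 0.011, 0, 0.09, 0, 0, 0], [0.72, 0.011, 0, 0.14, 0, 0, 0], [0.72, 0.011, 0, 0.17, 0, 0, 0], [0.72, 0.011, 0, 0.2, 0, 0, 0], [0.72, 0.011, 0, 0.225, 0, 0, 0], [0.72, 0.011, 0, 0.247, 0, 0, 0], [0.72, 0.011, 0, 0.26, 0, 0, 0], [0.72, 0.011, 0, 0.26, 0, 0, 0], [0.4, 0.011, 0, 0.26, 0, 0, 0], [0, 0.011, 0, 0.26, 0, 0, 0], [0, 0.011, 0, 0.26, 0, 0, 0], [0, 0.011, 0, 0.26, 0, 0, 0], [0, 0.011, 0, 0.26, 0, 0, 0], [0, 0.011, 0, 0.22, 0, 0, 0], [0, 0.011, 0, 0.16, 0, 0, 0], [0, 0.011, 0, 0.1, 0, 0, 0], [0, 0.011, 0, 0.08, 0, 0, 0], [0, 0.011, 0, 0.08, 0, 0, 0]],
])

```text
clock: 57.88
tool_pos: [0.6831, 0.1028, 0.23]
orientation: [-179.9, -0.1, -2.6]
force: [0.9, -0.4, -2.0]
opening: 0.0436
gripper_force: 29.9
```

Run:
```python
from h import *
print(pose()[0],pose()[2]["opening"]); slot(.1045,.23)
```

```text
[0.68310949 0.10277876 0.22997498] 0.043591117595526176
shift [-9.060e-02 -2.176e-01  1.000e-04] turn [-0.07 -0.13  0.01]
```

Request:
jog_arm([
  [[0, -0.01, -0.025, 0, 0, 0, 0], [0, -0.028, -0.067, 0, 0, 0, 0], [0, -0.046, -0.11, 0, 0, 0, 0], [0, -0.063, -0.152, 0, 0, 0, 0], [0, -0.078, -0.187, 0, 0, 0, 0], [0, -0.087, -0.21, 0, 0, 0, 0], [0, -0.0905, -0.2175, 0, 0, 0, 0], [0, -0.0905, -0.2175, 0, 0, 0, 0], [0, -0.0905, -0.2175, 0, 0, 0, 0], [0, -0.0905, -0.2175, 0, 0, 0, 0]],
])

```text
clock: 59.12
tool_pos: [0.6025, 0.3231, 0.2286]
orientation: [180.0, -0.0, -2.6]
force: [-0.2, 0.8, -1.4]
opening: 0.0433
gripper_force: 29.9
```

Run:
```python
from h import *
print(pose()[0],pose()[2]["orientation"]); print(slot(.1045,.0535))
```

```text
[0.60251286 0.32306303 0.22862339] [ 1.79999404e+02 -1.61488070e-03 -2.64718685e+00]
shift [-0.0002 -0.0012  0.1751] turn [ 0.   -0.   -0.05]
[0.60239242 0.32425957]
```

Request:
jog_arm([
  [[0, 0, -0.0005, 0.03, 0, 0, 0], [0, 0, -0.0005, 0.07, 0, 0, 0], [0, 0, -0.0005, 0.11, 0, 0, 0], [0, 0, -0.0005, 0.14, 0, 0, 0], [0, 0, -0.0005, 0.157, 0, 0, 0], [0, 0, -0.0005, 0.167, 0, 0, 0], [0, 0, -0.0005, 0.172, 0, 0, 0], [0, 0, -0.0005, 0.175, 0, 0, 0], [0, 0, -0.0005, 0.175, 0, 0, 0], [0, 0, -0.0005, 0.176, 0, 0, 0], [0, 0, -0.0005, 0.176, 0, 0, 0], [0.53, 0, -0.0005, 0.176, 0, 0, 0], [0.6, 0, -0.0005, 0.176, 0, 0, 0], [0.7, 0, -0.0005, 0.176, 0, 0, 0], [0.7, 0, -0.0005, 0.15, 0, 0, 0], [0.7, 0, -0.0005, 0.09, 0, 0, 0], [0.7, 0, -0.0005, 0.03, 0, 0, 0], [0.7, 0, -0.0005, -0.03, 0, 0, 0], [0.7, 0, -0.0005, -0.085, 0, 0, 0], [0.7, 0, -0.0005, -0.085, 0, 0, 0]],
])

```text
clock: 61.62
tool_pos: [0.604, 0.3254, 0.3197]
orientation: [-179.7, -0.4, -2.6]
force: [-0.0, -0.4, -1.3]
opening: 0.0614
gripper_force: 0.0
```

Run:
```python
from h import *
print(pose()[0]); s=wrist(); save(s,"w20"); h=cv2.cvtColor(s["image"],cv2.COLOR_RGB2HSV); H,S,V=[h[...,i] for i in range(3)]
p=proj(s,[.6024,.3243,.095]); print("exp",p); u,v=p.astype(int); m=np.zeros(H.shape,bool); m[v-38:v+38,u-40:u+40]=1
blobs(s,m&(S<60)&(V>200),.095,300)
goto([.45,.24,.36],-2.6)
```

```text
[0.60395502 0.32541476 0.31969083]
exp [325.24490303 208.87168626]
px [325. 218.] area 1826 world [0.5927 0.325 ] sides [0.0627 0.0451] ang 86.6
shift [-0.1486  0.0917 -0.0446] turn [-0.19 -0.19  0.02]
```

Request:
jog_arm([
  [[0.7, -0.04, 0.05, -0.04, 0, 0, 8], [0.7, -0.08, 0.1, -0.04, 0, 0, 16], [0.7, -0.12, 0.15, -0.04, 0, 0, 24], [0.7, -0.13, 0.21, -0.04, 0, 0, 32], [0.7, -0.13, 0.27, -0.04, 0, 0, 40], [0.7, -0.13, 0.33, -0.04, 0, 0, 48], [0.7, -0.13, 0.39, -0.04, 0, 0, 56], [0.7, -0.13, 0.45, -0.04, 0, 0, 64], [0.7, -0.13, 0.51, -0.04, 0, 0, 72], [0.7, -0.13, 0.57, -0.04, 0, 0, 80], [0.7, -0.13, 0.63, -0.04, 0, 0, 88], [0.7, -0.13, 0.69, -0.04, 0, 0, 96], [0.7, -0.13, 0.69, -0.04, 0, 0, 96], [0.7, -0.13, 0.69, -0.04, 0, 0, 96]],
])

```text
clock: 63.42
tool_pos: [0.4408, -0.3589, 0.3521]
orientation: [179.9, 0.0, -98.6]
force: [-0.3, 1.1, 0.1]
opening: 0.0614
gripper_force: 0.0
```

Run:
```python
from h import *
print(pose()[0]); s=ctrl.snapshot("top"); save(s,"top21"); h=cv2.cvtColor(s["image"],cv2.COLOR_RGB2HSV); H,S,V=[h[...,i] for i in range(3)]
m=np.zeros(H.shape,bool); m[225:380,145:215]=1
blobs(s,m&(S<60)&(V>175),.087,100); print("label"); 
for p in([.3976,.3336,.083],[.451,.331,.093],[.5005,.329,.097],[.552,.3266,.087],[.6024,.3243,.095]): print(np.round(proj(s,p)))
blobs(s,m&(H>14)&(H<25)&(S>115)&(V>215),.095,60)
a=pickle.load(open("top0.pkl","rb"))["image"]; d=np.abs(a.astype(int)-s["image"]).max(2)>60
d=cv2.morphologyEx(d.astype(np.uint8),cv2.MORPH_OPEN,np.ones((2,2)))
n,l,st,ce=cv2.connectedComponentsWithStats(d)
for i in range(1,n):
    if st[i,4]>12: print("diff",st[i].tolist())
# reacher dark body compare
for im in(a,s["image"]):
    g=cv2.cvtColor(im,cv2.COLOR_RGB2GRAY); w=(g[290:365,228:375]<45); ys,xs=np.nonzero(w); print("reacher dark",len(xs),xs.mean()+228,ys.mean()+290)
```

```text
[ 0.44075345 -0.35889332  0.35210845]
px [177. 256.] area 302 world [0.6031 0.3282] sides [0.0404 0.0428] ang 0.7
px [176. 278.] area 386 world [0.5518 0.3284] sides [0.0468 0.0466] ang 0.7
px [170. 349.] area 442 world [0.3983 0.3307] sides [0.0478 0.0485] ang 0.7
label
[169. 350.]
[170. 325.]
[172. 302.]
[176. 278.]
[178. 255.]
px [171. 302.] area 118 world [0.4998 0.3313] sides [0.0241 0.0216] ang 0.7
px [170. 325.] area 221 world [0.4494 0.3313] sides [0.0347 0.0277] ang 0.7
diff [278, 192, 362, 288, 40821]
diff [489, 200, 11, 9, 52]
diff [226, 209, 158, 38, 3268]
diff [158, 247, 44, 116, 3222]
diff [215, 258, 8, 16, 94]
diff [213, 277, 7, 18, 91]
diff [211, 299, 8, 19, 138]
diff [209, 320, 11, 19, 184]
diff [207, 343, 8, 18, 99]
diff [634, 427, 6, 8, 26]
diff [627, 454, 13, 26, 221]
reacher dark 1051 286.1236917221694 328.09229305423406
reacher dark 965 287.5523316062176 328.6538860103627
```

All five tops show at the expected positions. I'll return the arm to its start pose so the shadows match the first picture, and do a clean comparison.

Run:
```python
from h import *
goto([.2165,-.6388,.2256],-161.3)
```

```text
shift [0.3108 0.1803 0.1271] turn [ 9.000e-02 -1.000e-02  6.277e+01]
```

Request:
jog_arm([
  [[1, 0.04, 0.022, 0, 0, 0, 8], [1, 0.08, 0.045, 0, 0, 0, 16], [1, 0.12, 0.07, 0, 0, 0, 24], [1, 0.16, 0.093, 0, 0, 0, 32], [1, 0.2, 0.116, 0, 0, 0, 40], [1, 0.24, 0.14, 0, 0, 0, 48], [1, 0.28, 0.162, 0.03, 0, 0, 56], [1, 0.311, 0.18, 0.07, 0, 0, 62.8], [1, 0.311, 0.18, 0.11, 0, 0, 62.8], [1, 0.311, 0.18, 0.127, 0, 0, 62.8], [1, 0.311, 0.18, 0.127, 0, 0, 62.8], [1, 0.311, 0.18, 0.127, 0, 0, 62.8]],
])

```text
clock: 64.97
tool_pos: [0.2181, -0.64, 0.2289]
orientation: [-179.8, 0.0, -161.3]
force: [-0.3, 0.3, -0.1]
opening: 0.0878
gripper_force: 0.0
```

Run:
```python
from h import *
print(pose()[0])
for c in("top","scene"):
    s=ctrl.snapshot(c); save(s,c+"22"); a=pickle.load(open(c+"0.pkl","rb"))["image"]; d=np.abs(a.astype(int)-s["image"]).max(2)>50
    d=cv2.morphologyEx(d.astype(np.uint8),cv2.MORPH_OPEN,np.ones((2,2))); n,l,st,ce=cv2.connectedComponentsWithStats(d)
    for i in range(1,n):
        if st[i,4]>6: print(c,"diff",st[i].tolist())
    if c=="top":
        for im in(a,s["image"]):
            g=cv2.cvtColor(im,cv2.COLOR_RGB2GRAY); w=(g[290:365,228:375]<60); ys,xs=np.nonzero(w); print("reacher dark",len(xs),xs.mean()+228,ys.mean()+290, cv2.fitLine(np.c_[xs,ys].astype(np.float32),2,0,.01,.01).ravel()[:2])
```

```text
[ 0.21814772 -0.6400434   0.22893905]
top diff [226, 208, 158, 39, 3373]
top diff [309, 213, 4, 5, 14]
top diff [318, 213, 5, 2, 10]
top diff [324, 213, 3, 4, 11]
top diff [313, 217, 9, 2, 18]
top diff [158, 247, 44, 116, 3301]
top diff [215, 258, 8, 16, 96]
top diff [213, 277, 7, 18, 92]
top diff [211, 299, 8, 19, 140]
top diff [475, 310, 9, 5, 24]
top diff [209, 320, 11, 20, 193]
top diff [207, 343, 8, 18, 102]
reacher dark 1274 290.9725274725275 327.4591836734694 [ 0.99432576 -0.10637818]
reacher dark 1285 291.6 327.84435797665367 [ 0.9944189  -0.10550375]
scene diff [354, 176, 62, 55, 1242]
scene diff [341, 206, 7, 5, 23]
scene diff [347, 213, 10, 7, 50]
scene diff [357, 219, 11, 9, 47]
scene diff [364, 229, 34, 45, 1022]
scene diff [282, 240, 83, 66, 2330]
scene diff [263, 298, 19, 16, 154]
```

The only changes are at the spares' old places, the box and the jar's old place. The reacher, fan, dish, radio and coaster have not moved. I'm handing the job in.

```bash
python3 -c "
from plant import ctrl
print(ctrl.close_job())"
```

```text
the job is handed in; nothing more can be done
None
```

The job is handed in at about 65 s of the 210 s: I drew the jar out with the reacher, set the reacher back on its mat within about 1–2 mm of its first pose, and stood the jar and all four spares side by side in the box; pictures before and after show nothing else moved, but the hand-in returned no verdict.

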